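# Tip chocolates from a scoop into a lidded bowl

### The arm

A 6-joint arm with a two-finger parallel gripper is mounted at the origin on the work surface. World frame = base frame: x ahead of the robot, y to its left, z up, the work surface at z = 0. Lengths are in m, angles in degrees, forces in N, time in s.
With the tool pointing down it reaches from about 0.4 to 0.825 m from the base axis. Payload 7 kg.
Tool frame: the origin (TCP) lies between the finger pads; the fingertips stand 22 mm ahead of it and the grasp point (between the pads) lies 3 mm ahead of it; z points along the fingers, y is the line along which they close (so a half turn about z gives the same grasp; the last joint's range is limited). The gripper opens to 88 mm and grips with 3 to 60 N. Pads are 19 mm wide; open, the fingers measure 130 mm over their backs; the gripper's body (78 mm by 193 mm) begins 47 mm behind the grasp point.
Start: joints at [83.715, 20.546, 0.682, 0, -70.136, -16.507], TCP at [0.261, 0.622, 0.249] pointing down, gripper open.
Joint ranges: [-176.03, 176.03], [-82.01, 121.73], [-58.28, 71.71], [-173.87, 95.51], [-174.79, -0.11], [-173.66, 173.66]. Speed limits (degrees/s): [136.94, 136.94, 172.46, 180, 180, 180].

### API

Orientations are given as [roll, pitch, yaw] about the fixed x, y, z axes, in that order (R = Rz(yaw) Ry(pitch) Rx(roll)).
In Python, from plant import r, vision gives the robot as it stands.
- The arm moves only by the shell command python3 -m pendant 'ROWS' [FORCE]. ROWS is JSON, a list that holds one entry, the list of rows, each a list of 7 numbers: the shift along the tool's x, y, z scaled (see below), then the turn, a rotation vector about the tool's x, y, z scaled (see below), then the opening, from -1 (shut) to 1 (fully open). In form: [[[x, y, z, wx, wy, wz, fingers], ...]]. A call has exactly 8 rows; each row shifts and turns the commanded pose from where the row before left it, along the tool's axes as they then stand; what a row does not reach is not made up. The controller multiplies each number of a shift by 20 mm and each number of a turn by 4 degrees. A row lasts 1/10 s, in which the tool goes at most 50 mm and 8.59 degrees, less where a joint would pass 70% of its speed; a pose out of reach is approached as far as the arm can. A call with a number of a shift or a turn outside -1 to 1 is refused whole. A call with a gripper value outside its range is refused whole. The fingers move at their own pace and stop on an object; FORCE is the grip in N (left out, the last holds). Time passes only in rows, so rows that do not move let the fingers close, or fill a call up. It gives the time, the measured TCP pose, the force, the opening and the grip force at its end, in the units of the state.
- r.get_state(): the state, without advancing time (a new reading comes with each control period).
- vision.capture(name): name is "side" or "top"; returns a dict with "frame" (384x512x3 uint8, blue, green, red), "depth" (384x512 float32, m along the optical axis (not along the pixel's ray), 0 where there is no reading), "camera_matrix" (3x3 intrinsics, pixels), "extrinsics" (4x4, takes a point from world to camera coordinates). Camera axes: x right, y up, looking along -z (the intrinsics and any distortion apply to the point x, -y, -z); pixel columns grow to the right and rows downward; lengths in m; the calibration is good to about 2 mm. A picture is of the moment at which its call begins.
- r.close_job(): hands the job in; it is judged then, once.
The state is a dict: "time_s": time; "joints": joint angles; "qd": joint speeds; "joint_torque": joint torques, N m; "tcp_pos": TCP position; "eef_rot": TCP orientation; "contact_force": force on the tool from outside, world axes, zero at the start; "moment": the same for the moment, N m; "gripper_width": finger opening in m; "gripper_force": force on a finger pad.
Only numpy, scipy, OpenCV 4.12 (cv2) and the standard library are available. Lean on these libraries where they do the work, as an engineer would, in place of code of your own. Each camera call takes 0.05 s, during which the arm holds its last target. There are 200 camera calls.

### The job

Top up the chocolate bowl of the coffee station: take the wooden lid off the white bowl and lay it on the black rubber mat, then tip the steel scoop to about 45 degrees with its spout over the bowl so that all three chocolates roll in. Set the scoop back level on its cork mat and put the lid back on the bowl. Do not touch the chocolates with the fingers, and leave the other things on the counter alone.

Things in the scene. Friction and masses are not known exactly. Their poses are not given: they have to be found in the camera images.
- bowl: round white ceramic bowl, loose, 0.7 kg, 70 mm high, 124 mm across the rim (92 mm at the foot), wall 5 mm, inner floor 6 mm up, mouth 114 mm wide. Origin: centre of its underside; z up. It starts with the lid on, to the left or to the right on the counter
- lid: round brown wooden lid, 180 g: a plug 100 mm across and 8 mm deep (7 mm play all round in the bowl), a flange 130 mm across from 8 to 14 mm, an upright round knob 24 mm across from 14 to 50 mm. Origin: centre of the plug's underside, z up along the knob; 62 mm above the bowl's origin when seated, 4 mm above the counter on the rubber mat. Grip the knob 38 mm above the origin
- lid_mat: black rubber mat, 150 x 150 x 4 mm, fixed flat on the counter in the middle, nearest to the robot. Origin: centre of its underside, on the counter
- coaster: rectangular cork mat, 170 x 110 x 4 mm (x, y, z), fixed flat on the counter, on the other side than the bowl. Origin: centre of its underside, on the counter
- scoop: steel trough, 180 g, open top, 50 mm wide (y), flat upright sides 45 mm high, walls 3 mm, from spout lip (x = -70 mm) to back wall (x = 60 mm), loop handle behind to 93 mm. Floor flat, from x = -10 mm climbing 20 degrees to the lip. Origin: middle of underside; -x to the spout, z up. Starts centred on the cork mat. Grip across the sides, x = 5, z = 26 mm
- scoop_spout (a point): middle of the scoop's spout lip, over which the chocolates roll when it is tipped well beyond 20 degrees: 70 mm ahead (-x) and 25 mm above the scoop's origin; the side walls rise 13 mm higher there
- choc1_center (a point): centre of a brown wrapped chocolate ball, 24 mm across, 12 g, starting inside the scoop
- choc2_center (a point): centre of a brown wrapped chocolate ball, 24 mm across, 12 g, starting inside the scoop
- choc3_center (a point): centre of a brown wrapped chocolate ball, 24 mm across, 12 g, starting inside the scoop
- ramekin: bystander: small white ceramic dish, 76 mm across, 45 mm high, beyond the middle of the counter. Origin: centre of its underside
- carton: bystander: milk carton, 70 x 70 x 182 mm, at the far left. Origin: centre of its underside
- pitcher: bystander: steel milk pitcher with a side handle, 80 mm across, 90 mm high, at the far middle. Origin: centre of its underside
- basket: bystander: wicker basket of sachets, 175 mm across, 155 mm high with its hoop, at the far right. Origin: centre of its underside
- jar: bystander: glass jar with a steel cap, 72 mm across, 110 mm high, at the left. Origin: centre of its underside
- spoon: bystander: steel spoon, 150 mm long, lying at the near left. Origin: below its middle

How it is judged:
By the outcome, as a careful person would: the job done as asked, in the order asked, and still so for the second after the job is handed in, with the robot touching nothing.
It also fails if it takes over 72 s, if anything falls off the work surface, if the arm or the gripper's body presses on something with over 40 N, if the wrist force passes 120 N, or if a joint passes its speed limit or range.

## Working session

There is one attempt and no reset: what is moved stays moved. The work goes in short steps, Python scripts to look and compute and a shell command to move; the robot and the scene stay as the last step left them, time stands still between calls to the robot, and variables do not carry over. Pictures are saved under pics/ and viewed, at most 12 in all, crops included, and the job is handed in when it is done.

```bash
mkdir -p pics; ls; cat > h.py <<'E'
import numpy as np, cv2
from plant import r, vision
def cap(n):
    c=vision.capture(n); np.savez(f'{n}.npz',**{k:c[k] for k in('frame','depth','camera_matrix','extrinsics')}); return c
def load(n): return np.load(f'{n}.npz')
def world(c,u,v,d=None):
    K=c['camera_matrix'];E=c['extrinsics']
    if d is None: d=float(c['depth'][int(round(v)),int(round(u))])
    x=(u-K[0,2])/K[0,0]*d; y=(v-K[1,2])/K[1,1]*d
    return (np.linalg.inv(E)@[x,-y,-d,1])[:3]
def cloud(c):
    K=c['camera_matrix'];E=c['extrinsics'];d=c['depth'];v,u=np.indices(d.shape)
    P=np.stack([(u-K[0,2])/K[0,0]*d,-(v-K[1,2])/K[1,1]*d,-d,np.ones_like(d)],-1)@np.linalg.inv(E).T
    return P[...,:3]
E
python3 - <<'E'
from h import *
for n in('top','side'):
    c=cap(n); cv2.imwrite(f'pics/{n}0.png',cv2.resize(c['frame'],(800,600)))
    print(n,c['camera_matrix'],np.round(c['extrinsics'],4).tolist(), c.get('distortion'),c.keys())
print(r.get_state())
E
```

```text
pics
top [[366.15072608   0.         263.70250492]
 [  0.         366.15072608 192.29933111]
 [  0.           0.           1.        ]] [[0.0144, -0.9994, 0.0299, 0.0306], [0.9843, 0.0194, 0.1756, -0.5272], [-0.1761, 0.0269, 0.984, -0.9771], [0.0, 0.0, 0.0, 1.0]] None dict_keys(['frame', 'depth', 'camera_matrix', 'extrinsics'])
side [[433.03266698   0.         250.50873011]
 [  0.         433.03266698 193.86310336]
 [  0.           0.           1.        ]] [[0.9991, -0.0412, 0.0051, -0.5174], [0.0264, 0.725, 0.6882, -0.1182], [-0.032, -0.6875, 0.7255, -1.2257], [0.0, 0.0, 0.0, 1.0]] None dict_keys(['frame', 'depth', 'camera_matrix', 'extrinsics'])
{'time_s': 0.1, 'joints': array([ 8.37150822e+01,  2.05900559e+01,  6.38586923e-01, -1.77556463e-02,
       -7.01360827e+01, -1.65072448e+01]), 'qd': array([-0.02457167, -0.13534237,  0.07750671, -0.05559555,  0.16185464,
       -0.04447225]), 'joint_torque': array([-1.07988468e-03, -5.84162164e+01,  2.93750489e+01,  7.01557875e+00,
        1.01015886e-02, -5.26879387e-05]), 'tcp_pos': array([0.26134898, 0.62190874, 0.24768222]), 'eef_rot': array([ 1.79911314e+02, -8.87479235e-03, -2.27982016e+01]), 'contact_force': array([-0.03688893,  0.21489389,  0.37526206]), 'moment': array([-0.02479045,  0.03897947,  0.0452139 ]), 'gripper_force': 0.0, 'gripper_width': 0.08750386626529275}
```

View pics/top0.png

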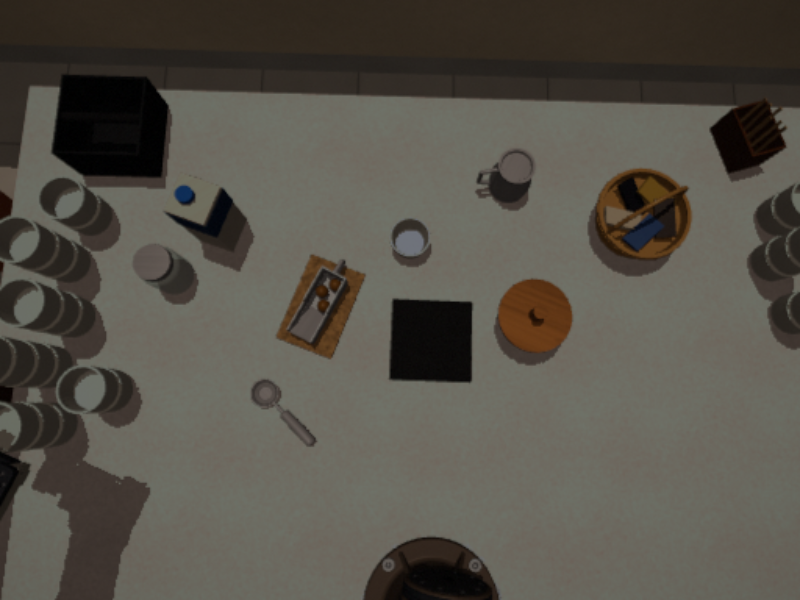

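View pics/side0.png

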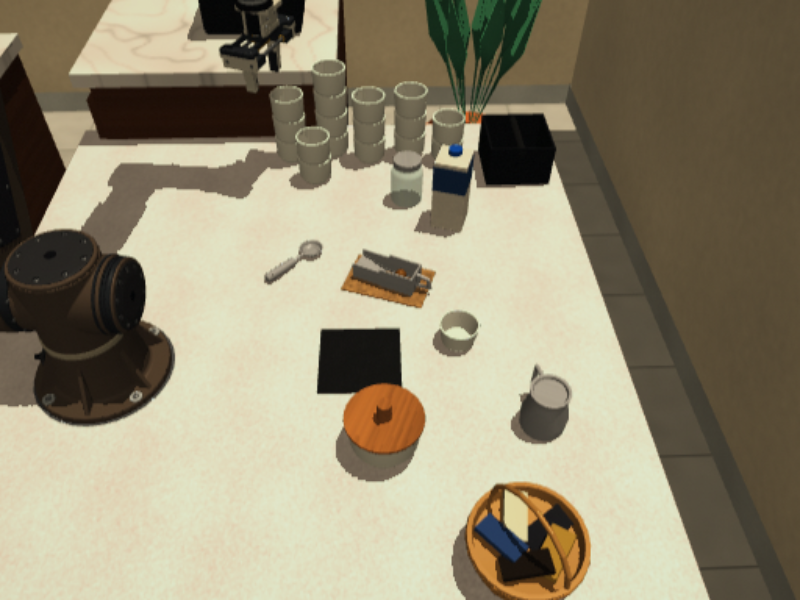

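```bash
cat > m.py <<'E'
from h import *
s=0.64
for n in('top','side'):
    c=load(n);P=cloud(c);X,Y,Z=P[...,0],P[...,1],P[...,2];ok=c['depth']>0
    print(n)
    q={'top':dict(mat=(431,340),lid=(520,330),knob=(536,315),ram=(410,242),table=(440,450)),'side':dict(mat=(360,360),lid=(370,440),knob=(384,408),ram=(459,335),table=(250,500))}[n]
    for k,(u,v) in q.items(): print(k,np.round(world(c,u*s,v*s),4))
    hsv=cv2.cvtColor(c['frame'],cv2.COLOR_BGR2HSV)
    def rep(name,m):
        p=P[m&ok]; 
        (cx,cy),(w,h),a=cv2.minAreaRect(p[:,:2].astype(np.float32)); (ex,ey),er=cv2.minEnclosingCircle(p[:,:2].astype(np.float32))
        print(name,len(p),'rect',np.round([cx,cy,w,h],4),round(a,1),'circ',np.round([ex,ey,er],4),'z',np.round(np.percentile(p[:,2],[5,50,95]),4))
    T=dict(top=[(535,316,60),(320,305,65),(431,340,65),(410,242,35)],side=[(384,420,60),(390,278,60),(360,360,65),(459,335,35)])[n]
    vv,uu=np.indices(Z.shape)
    def near(i): u,v,R=T[i];return (np.hypot(uu-u*s,vv-v*s)<R*s)
    rep('lid flange',near(0)&(Z>.068)&(Z<.085))
    rep('knob',near(0)&(Z>.098)&(Z<.12))
    rep('knobtop',near(0)&(Z>.108)&(Z<.12))
    rep('scoop',near(1)&(Z>.028)&(Z<.06))
    rep('cork',near(1)&(hsv[...,1]>110)&(Z<.01)&(Z>-.005))
    rep('mat',near(2)&(hsv[...,2]<40)&(Z<.015))
    rep('ram',near(3)&(Z>.02))
    u,v,R=T[1];u*=s;v*=s;R=50
    cr=c['frame'][int(v)-R:int(v)+R,int(u)-R:int(u)+R]
    cv2.imwrite(f'pics/crop_{n}.png',cv2.convertScaleAbs(cv2.resize(cr,(600,600),interpolation=cv2.INTER_CUBIC),alpha=1.5)); print('crop origin',int(u)-R,int(v)-R,'x6')
E
python3 m.py
python3 -c "
import cv2,numpy as np
cv2.imwrite('pics/crop2.png',cv2.resize(np.hstack([cv2.imread('pics/crop_top.png'),cv2.imread('pics/crop_side.png')]),(800,400)))"
```

```text
top
mat [0.4608 0.0024 0.0041]
lid [ 0.4729 -0.1468  0.0775]
knob [ 0.494  -0.1664  0.113 ]
ram [0.6466 0.0439 0.0047]
table [ 0.2636 -0.0161 -0.0054]
lid flange 1671 rect [ 0.4995 -0.1728  0.1271  0.1272] 89.9 circ [ 0.5002 -0.173   0.0652] z [0.0738 0.0768 0.0798]
knob 78 rect [ 0.5    -0.1719  0.0239  0.0217] 2.0 circ [ 0.5001 -0.1728  0.0123] z [0.1005 0.1119 0.1148]
knobtop 68 rect [ 0.5001 -0.1722  0.021   0.0241] 88.4 circ [ 0.5001 -0.173   0.0123] z [0.1093 0.1125 0.1149]
scoop 352 rect [0.5313 0.2049 0.0515 0.161 ] 63.2 circ [0.5297 0.2036 0.0815] z [0.0286 0.0395 0.0498]
cork 1140 rect [0.5226 0.2079 0.1085 0.1684] 69.9 circ [0.5224 0.2076 0.0981] z [0.0004 0.0038 0.0068]
mat 2595 rect [0.4624 0.0027 0.1472 0.1476] 89.8 circ [0.4623 0.0023 0.1009] z [0.0008 0.0039 0.0072]
ram 228 rect [0.6457 0.0465 0.0738 0.073 ] 48.0 circ [0.6456 0.046  0.0379] z [0.0238 0.0417 0.0473]
crop origin 154 145 x6
side
mat [ 4.603e-01 -4.000e-04  2.700e-03]
lid [ 0.4757 -0.2177  0.0782]
knob [ 0.4984 -0.1828  0.1115]
ram [0.648  0.0528 0.003 ]
table [ 0.2873 -0.2695  0.0005]
lid flange 1743 rect [ 0.4978 -0.1738  0.1283  0.1287] 44.7 circ [ 0.4972 -0.1722  0.0665] z [0.0735 0.0764 0.0793]
knob 98 rect [ 0.4977 -0.1739  0.0241  0.0235] 46.8 circ [ 0.4968 -0.1741  0.0133] z [0.0996 0.1112 0.1147]
knobtop 75 rect [ 0.4972 -0.1734  0.0227  0.0237] 17.1 circ [ 0.497  -0.1735  0.0127] z [0.1088 0.1122 0.1147]
scoop 446 rect [0.5296 0.2035 0.0558 0.1621] 63.3 circ [0.5311 0.2089 0.0828] z [0.0286 0.0382 0.0497]
cork 523 rect [0.5197 0.206  0.1107 0.1691] 70.6 circ [0.5194 0.2057 0.0984] z [0.0003 0.0037 0.0071]
mat 1918 rect [0.4588 0.0015 0.1481 0.1476] 88.9 circ [ 0.4579 -0.0006  0.1017] z [0.0009 0.004  0.0072]
ram 333 rect [0.6435 0.0459 0.0734 0.0744] 10.1 circ [0.6418 0.0456 0.0396] z [0.0214 0.0364 0.0459]
crop origin 199 127 x6
```

View pics/crop2.png

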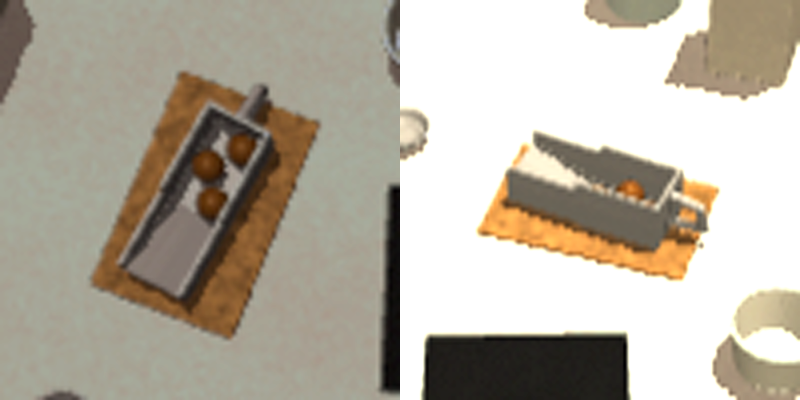

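```bash
cat > go.py <<'E'
# python3 go.py x y z yaw tilt nrows : rows from measured pose to TCP target; tilt = turn about tool y after pointing down
import sys,json
from h import *
from scipy.spatial.transform import Rotation as R, Slerp
def rot(yaw,t): return R.from_euler('xyz',[180,0,yaw],degrees=True)*R.from_euler('y',t,degrees=True)
def plan(p0,R0,wps):
    out=[];p=np.array(p0);q=R0
    for pt,Rt,n in wps:
        S=Slerp([0,1],R.concatenate([q,Rt]));ps,qs=p,q
        for k in range(1,n+1):
            pn=ps+(np.array(pt)-ps)*k/n;qn=S(k/n)
            d=q.inv().apply(pn-p)/.02; w=np.degrees((q.inv()*qn).as_rotvec())/4
            d=np.round(d,2);w=np.round(w,2);out.append([*d,*w])
            p=p+q.apply(d*.02);q=q*R.from_rotvec(np.radians(w*4))
    return np.array(out)+0.
def show(o):
    for i in range(0,len(o),8):
        print('call',i//8,'max',np.abs(o[i:i+8]).max())
        for x in o[i:i+8]: print('  ',[float(v) for v in x])
def cur():
    s=r.get_state();print('t',s['time_s'],'tcp',np.round(s['tcp_pos'],4),'rpy',np.round(s['eef_rot'],2),'w',round(s['gripper_width'],4),'F',np.round(s['contact_force'],1),'j',np.round(s['joints'],1))
    return s['tcp_pos'],R.from_euler('xyz',s['eef_rot'],degrees=True)
if __name__=='__main__':
    a=[float(v) for v in sys.argv[1:]];p,q=cur()
    show(plan(p,q,[(a[:3],rot(a[3],a[4]),int(a[5]))]))
E
python3 go.py .4986 -.1734 .22 -22.8 0 40 | head -4
python3 - <<'E'
from h import *
# scoop yaw refine: high-rim points in scoop-length fit
for n in('top','side'):
    c=load(n);P=cloud(c).reshape(-1,3);p=P[(np.abs(P[:,0]-.53)<.1)&(np.abs(P[:,1]-.205)<.1)&(P[:,2]>.036)&(P[:,2]<.06)]
    for a in range(-34,-17,2):
        t=np.radians(a);u=p[:,0]*np.cos(t)+p[:,1]*np.sin(t);v=-p[:,0]*np.sin(t)+p[:,1]*np.cos(t)
        lo,hi=np.percentile(v,[2,98]);print(n,a,'w',round(hi-lo,4),'u',np.round(np.percentile(u,[.5,99.5]),4),'v',round((lo+hi)/2,4))
E
```

```text
t 0.1 tcp [0.2613 0.6219 0.2477] rpy [ 1.7991e+02 -1.0000e-02 -2.2800e+01] w 0.0875 F [-0.   0.2  0.4] j [ 83.7  20.6   0.6  -0.  -70.1 -16.5]
call 0 max 0.81
   [0.66, 0.8, 0.04, 0.0, 0.0, 0.0]
   [0.66, 0.8, 0.03, 0.0, 0.0, 0.0]
top -34 w 0.0605 u [0.246  0.4025] v 0.465
top -32 w 0.057 u [0.2627 0.4188] v 0.4537
top -30 w 0.0536 u [0.279  0.4346] v 0.4421
top -28 w 0.0509 u [0.295  0.4498] v 0.4298
top -26 w 0.0509 u [0.3099 0.4646] v 0.4166
top -24 w 0.0541 u [0.3247 0.4788] v 0.4031
top -22 w 0.0578 u [0.338  0.4926] v 0.3893
top -20 w 0.0613 u [0.3508 0.5057] v 0.3749
top -18 w 0.0652 u [0.3631 0.5182] v 0.3603
side -34 w 0.0629 u [0.2456 0.4001] v 0.4631
side -32 w 0.0598 u [0.2622 0.4163] v 0.4522
side -30 w 0.0562 u [0.2783 0.432 ] v 0.4404
side -28 w 0.0538 u [0.2937 0.4472] v 0.4281
side -26 w 0.0541 u [0.3081 0.4619] v 0.4154
side -24 w 0.056 u [0.3216 0.476 ] v 0.4022
side -22 w 0.0594 u [0.3354 0.4895] v 0.3884
side -20 w 0.063 u [0.3482 0.5024] v 0.3742
side -18 w 0.0662 u [0.3605 0.5148] v 0.3593
```

```bash
for i in 1 2 3 4; do python3 -m pendant '[[[0.66,0.8,0.03,0,0,0,1],[0.66,0.8,0.03,0,0,0,1],[0.66,0.8,0.03,0,0,0,1],[0.66,0.8,0.03,0,0,0,1],[0.66,0.8,0.03,0,0,0,1],[0.66,0.8,0.03,0,0,0,1],[0.66,0.8,0.03,0,0,0,1],[0.66,0.8,0.03,0,0,0,1]]]' 30 | tail -3; done; python3 go.py .4986 -.1734 .16 -27 0 8
```

```text
contact_force: [0.6, 0.2, -0.1]
gripper_width: 0.0877
gripper_force: 0.0
contact_force: [-0.0, -0.8, -0.5]
gripper_width: 0.0879
gripper_force: 0.0
contact_force: [-0.4, 1.1, 0.4]
gripper_width: 0.0879
gripper_force: 0.0
contact_force: [0.0, -0.1, 0.1]
gripper_width: 0.0876
gripper_force: 0.0
t 3.3 tcp [ 0.4524 -0.015   0.2294] rpy [-1.7999e+02 -1.0000e-02 -2.2800e+01] w 0.0876 F [ 0.  -0.1  0.1] j [ 23.2  -0.1 -27.7   0.  -62.4  44. ]
call 0 max 0.8
   [0.65, 0.8, 0.43, 0.0, 0.0, 0.13]
   [0.66, 0.8, 0.44, 0.0, 0.0, 0.13]
   [0.66, 0.78, 0.43, 0.0, 0.0, 0.13]
   [0.67, 0.79, 0.43, 0.0, 0.0, 0.14]
   [0.68, 0.77, 0.44, 0.0, 0.0, 0.13]
   [0.69, 0.77, 0.43, 0.0, 0.0, 0.13]
   [0.69, 0.77, 0.44, 0.0, 0.0, 0.13]
   [0.7, 0.75, 0.43, 0.0, 0.0, 0.13]
```

```bash
python3 -m pendant '[[[0.65,0.8,0.43,0,0,0.13,1],[0.66,0.8,0.44,0,0,0.13,1],[0.66,0.78,0.43,0,0,0.13,1],[0.67,0.79,0.43,0,0,0.14,1],[0.68,0.77,0.44,0,0,0.13,1],[0.69,0.77,0.43,0,0,0.13,1],[0.69,0.77,0.44,0,0,0.13,1],[0.7,0.75,0.43,0,0,0.13,1]]]' >/dev/null; python3 go.py .4986 -.1734 .104 -27 0 8
```

```text
t 4.1 tcp [ 0.4984 -0.1734  0.1596] rpy [180.     0.   -27.02] w 0.0877 F [-0.1  0.5  0.3] j [  2.1  11.2 -24.9   0.  -53.9  60.8]
call 0 max 0.35
   [0.0, 0.0, 0.35, 0.0, 0.0, 0.0]
   [0.0, 0.0, 0.34, 0.0, 0.0, 0.0]
   [0.0, 0.0, 0.35, 0.0, 0.0, 0.0]
   [0.01, 0.0, 0.35, 0.0, 0.0, 0.0]
   [0.0, 0.0, 0.35, 0.0, 0.0, 0.0]
   [0.0, 0.0, 0.34, 0.0, 0.0, 0.0]
   [0.0, 0.0, 0.35, 0.0, 0.0, -0.01]
   [0.0, 0.0, 0.35, 0.0, 0.0, 0.0]
```

```bash
python3 -m pendant '[[[0,0,0.35,0,0,0,1],[0,0,0.35,0,0,0,1],[0,0,0.35,0,0,0,1],[0,0,0.35,0,0,0,1],[0,0,0.35,0,0,0,1],[0,0,0.35,0,0,0,1],[0,0,0.35,0,0,0,1],[0,0,0.34,0,0,0,1]]]' 30 >/dev/null; python3 go.py .4986 -.1734 .104 -27 0 8 | head -1;  python3 -m pendant '[[[0,0,0,0,0,0,-1],[0,0,0,0,0,0,-1],[0,0,0,0,0,0,-1],[0,0,0,0,0,0,-1],[0,0,0,0,0,0,-1],[0,0,0,0,0,0,-1],[0,0,0,0,0,0,-1],[0,0,0,0,0,0,-1]]]' 30; python3 go.py .4986 -.1734 .164 -27 0 8
```

```text
t 4.9 tcp [ 0.4988 -0.1715  0.1036] rpy [-180.     -0.    -26.97] w 0.088 F [0.4 0.6 0.2] j [  2.3  15.  -28.6  -0.  -46.3  60.7]
time_s: 5.7
tcp_pos: [0.4988, -0.1717, 0.1042]
eef_rot: [-180.0, -0.0, -27.0]
contact_force: [0.4, 0.6, 0.4]
gripper_width: 0.0289
gripper_force: 0.0
t 5.7 tcp [ 0.4988 -0.1717  0.1042] rpy [-180.     -0.    -26.99] w 0.0289 F [0.4 0.6 0.4] j [  2.3  15.  -28.6   0.  -46.4  60.7]
call 0 max 0.38
   [0.0, 0.01, -0.37, 0.0, 0.0, 0.0]
   [0.01, 0.01, -0.38, 0.0, 0.0, 0.0]
   [0.0, 0.01, -0.37, 0.0, 0.0, 0.0]
   [0.0, 0.01, -0.38, 0.0, 0.0, 0.0]
   [0.01, 0.01, -0.37, 0.0, 0.0, 0.0]
   [0.0, 0.01, -0.37, 0.0, 0.0, 0.0]
   [0.01, 0.01, -0.38, 0.0, 0.0, 0.0]
   [0.0, 0.01, -0.37, 0.0, 0.0, 0.0]
```

```bash
python3 -m pendant '[[[0,0,0,0,0,0,-1],[0,0,0,0,0,0,-1],[0,0,0,0,0,0,-1],[0,0,0,0,0,0,-1],[0,0,-0.5,0,0,0,-1],[0,0,-0.5,0,0,0,-1],[0,0,-1,0,0,0,-1],[0,0,-1,0,0,0,-1]]]' 30; python3 go.py .4606 .002 .12 -27 0 8
```

```text
time_s: 6.5
tcp_pos: [0.4987, -0.1717, 0.1654]
eef_rot: [180.0, 0.0, -27.0]
contact_force: [-0.4, 0.4, -2.1]
gripper_width: 0.0226
gripper_force: 30.0
t 6.5 tcp [ 0.4987 -0.1717  0.1654] rpy [ 1.800e+02  1.000e-02 -2.699e+01] w 0.0226 F [-0.4  0.4 -2.1] j [  2.3  10.8 -24.5  -0.  -54.7  60.7]
call 0 max 0.86
   [-0.7, -0.86, 0.28, 0.0, 0.0, 0.0]
   [-0.71, -0.86, 0.29, 0.0, 0.0, 0.0]
   [-0.7, -0.86, 0.28, 0.0, 0.0, 0.0]
   [-0.71, -0.86, 0.29, 0.0, 0.0, 0.0]
   [-0.7, -0.86, 0.28, 0.0, 0.0, 0.0]
   [-0.71, -0.86, 0.28, 0.0, 0.0, 0.0]
   [-0.7, -0.85, 0.29, 0.0, 0.0, 0.0]
   [-0.71, -0.86, 0.28, 0.0, 0.0, 0.0]
```

```bash
python3 -m pendant '[[[-0.7,-0.86,0.1,0,0,0,-1],[-0.71,-0.86,0.2,0,0,0,-1],[-0.7,-0.86,0.3,0,0,0,-1],[-0.71,-0.86,0.3,0,0,0,-1],[-0.7,-0.86,0.34,0,0,0,-1],[-0.71,-0.86,0.34,0,0,0,-1],[-0.7,-0.85,0.34,0,0,0,-1],[-0.71,-0.86,0.34,0,0,0,-1]]]' 30 >/dev/null; python3 go.py .4606 .002 .0475 -27 0 8
```

```text
t 7.3 tcp [0.4607 0.0029 0.1197] rpy [-1.7994e+02 -5.0000e-02 -2.6990e+01] w 0.0226 F [-0.1  0.3 -1.9] j [ 25.    7.8 -35.6   0.  -46.4  38. ]
call 0 max 0.46
   [0.0, 0.01, 0.45, 0.0, 0.0, 0.0]
   [0.0, 0.0, 0.45, 0.0, 0.0, 0.0]
   [0.0, 0.01, 0.45, -0.01, 0.0, 0.0]
   [0.01, 0.0, 0.45, 0.0, -0.01, 0.0]
   [0.0, 0.01, 0.46, 0.0, 0.0, 0.0]
   [0.0, 0.0, 0.45, 0.0, 0.0, 0.0]
   [0.0, 0.01, 0.45, 0.0, 0.0, 0.0]
   [0.0, 0.01, 0.45, 0.0, 0.0, 0.0]
```

```bash
python3 -m pendant '[[[0,0,0.6,0,0,0,-1],[0,0,0.6,0,0,0,-1],[0,0,0.6,0,0,0,-1],[0,0,0.6,0,0,0,-1],[0,0,0.5,0,0,0,-1],[0,0,0.4,0,0,0,-1],[0,0,0.2,0,0,0,-1],[0,0,0.1,0,0,0,-1]]]' 30; python3 -m pendant '[[[0,0,0,0,0,0,-1],[0,0,0,0,0,0,1],[0,0,0,0,0,0,1],[0,0,0,0,0,0,1],[0,0,0,0,0,0,1],[0,0,-0.8,0,0,0,1],[0,0,-1,0,0,0,1],[0,0,-1,0,0,0,1]]]' 30; python3 go.py .5265 .2065 .16 -27 0 16 | head -4
python3 - <<'E'
from h import *
c=cap('side');cv2.imwrite('pics/s1.png',cv2.resize(c['frame'][150:330,150:390],(800,600)))
E
```

```text
time_s: 8.1
tcp_pos: [0.4607, 0.0019, 0.0468]
eef_rot: [180.0, 0.0, -27.0]
contact_force: [0.3, -0.1, -2.5]
gripper_width: 0.0227
gripper_force: 30.0
time_s: 8.9
tcp_pos: [0.4605, 0.0018, 0.1036]
eef_rot: [180.0, 0.0, -27.0]
contact_force: [-0.1, -0.1, 0.0]
gripper_width: 0.0729
gripper_force: 0.0
t 8.9 tcp [0.4605 0.0018 0.1036] rpy [ 1.7997e+02  2.0000e-02 -2.6990e+01] w 0.0729 F [-0.1 -0.1  0. ] j [ 24.8   9.2 -36.7   0.  -44.1  38.2]
call 0 max 0.67
   [-0.11, -0.66, -0.18, 0.0, 0.0, 0.0]
   [-0.1, -0.67, -0.17, 0.0, 0.0, 0.0]
```

View pics/s1.png

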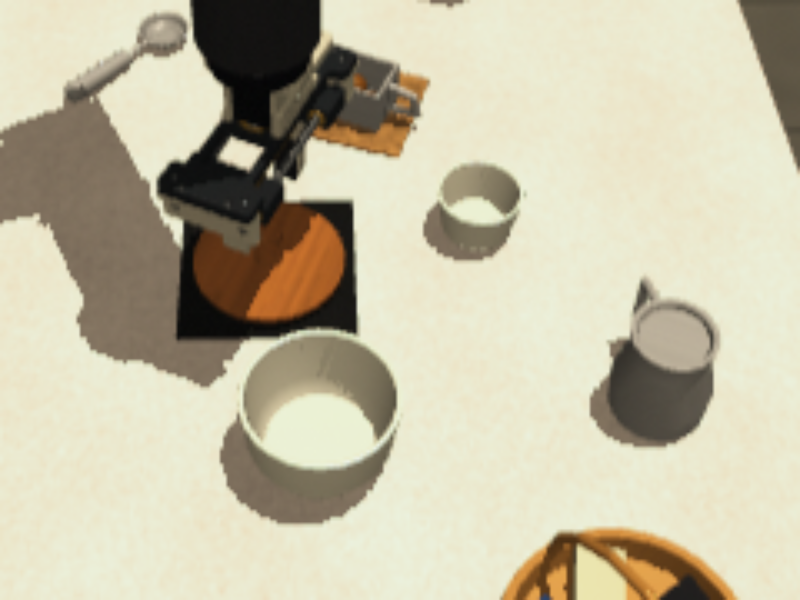

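```bash
python3 -m pendant '[[[-0.21,-1,-0.6,0,0,0,1],[-0.21,-1,-0.6,0,0,0,1],[-0.21,-1,-0.6,0,0,0,1],[-0.2,-1,-0.6,0,0,0,1],[-0.2,-1,-0.6,0,0,0,1],[-0.2,-1,-0.6,0,0,0,1],[-0.2,-1,-0.6,0,0,0,1],[-0.2,-1,-0.6,0,0,0,1]]]' 30 >/dev/null; python3 go.py .5265 .2065 .1 -27 0 8 | head -1;
python3 -m pendant '[[[0,-0.5,0,0,1,0,1],[0,-0.5,0,0,1,0,1],[0,-0.5,0,0,1,0,1],[0,-0.5,0,0,1,0,1],[0,-0.5,0,0,1,0,1],[0,-0.5,0,0,1,0,1],[0,0,0,0,1,0,1],[0,0,0,0,1,0,1]]]' 30 >/dev/null; python3 go.py .5265 .2065 .1 -27 0 16
```

```text
t 9.75 tcp [0.5043 0.1601 0.1995] rpy [-179.99   -0.    -26.99] w 0.0873 F [ 0.4 -0.3  0.1] j [ 38.9   9.1 -21.7  -0.  -59.2  24.1]
t 10.55 tcp [0.5311 0.2136 0.1989] rpy [-179.95  -32.14  -26.93] w 0.0875 F [ 1.7 -0.5  0.9] j [ 54.1   6.4 -49.   51.9 -41.9 -33. ]
call 0 max 0.51
   [-0.17, 0.03, 0.26, 0.0, -0.5, 0.0]
   [-0.15, 0.02, 0.27, 0.0, -0.5, 0.0]
   [-0.15, 0.03, 0.27, 0.0, -0.51, 0.0]
   [-0.14, 0.03, 0.27, 0.0, -0.5, 0.01]
   [-0.13, 0.02, 0.28, -0.01, -0.5, 0.0]
   [-0.12, 0.03, 0.29, 0.0, -0.5, 0.0]
   [-0.11, 0.03, 0.29, 0.0, -0.5, 0.0]
   [-0.1, 0.02, 0.29, 0.0, -0.51, 0.0]
call 1 max 0.51
   [-0.08, 0.03, 0.3, 0.0, -0.5, 0.0]
   [-0.08, 0.02, 0.3, 0.0, -0.5, 0.0]
   [-0.07, 0.03, 0.3, 0.0, -0.5, 0.0]
   [-0.06, 0.03, 0.3, 0.0, -0.51, 0.01]
   [-0.04, 0.02, 0.31, 0.0, -0.5, 0.0]
   [-0.04, 0.03, 0.31, -0.01, -0.5, 0.0]
   [-0.02, 0.03, 0.3, 0.0, -0.5, 0.0]
   [-0.01, 0.02, 0.31, 0.0, -0.5, 0.0]
```

```bash
cat > kin.py <<'E'
import numpy as np
from scipy.spatial.transform import Rotation as R
from scipy.optimize import least_squares
S4,S6=1,1
LIM=np.array([[-176.03,176.03],[-82.01,121.73],[-58.28,71.71],[-173.87,95.51],[-174.79,-.11],[-173.66,173.66]])
def fk(j,p,s4=None,s6=None):
    s4=S4 if s4 is None else s4; s6=S6 if s6 is None else s6
    L2,L3,s,w,Lt,D=p
    e=j[2]-j[1];ez=lambda a,d:R.from_euler(a,d,degrees=True)
    A=ez('z',j[0]);F=A*ez('y',-e)*ez('x',s4*j[3]);W=F*ez('y',-j[4])
    t=np.radians(j[1])
    pos=A.apply([L2*np.sin(t),-s,L2*np.cos(t)+D+Lt])+F.apply([L3,-w,0])+W.apply([Lt,0,0])
    C=R.from_matrix(np.array([[0,0,1],[0,-1,0],[1,0,0]]).astype(float)) # tool z->x
    return pos,W*C*ez('z',s6*j[5]+C0)
C0=0
def ik(pos,Rt,q0,p):
    def f(q):
        a,b=fk(q,p);return np.r_[(a-pos)*10,(Rt.inv()*b).as_rotvec()]
    s=least_squares(f,q0);return s.x,np.abs(s.fun).max()
E
python3 - <<'E'
import kin,numpy as np
from kin import *
d=[([83.715,20.546,.682,0,-70.136,-16.507],[.261,.622,.249],[180,0,-22.8]),
([23.2,-.1,-27.7,0,-62.4,44],[.4524,-.015,.2294],[180,0,-22.8]),([2.1,11.2,-24.9,0,-53.9,60.8],[.4984,-.1734,.1596],[180,0,-27.02]),
([54.1,6.4,-49,51.9,-41.9,-33],[.5311,.2136,.1989],[-179.95,-32.14,-26.93])]
for s4 in(1,-1):
  for s6 in(1,-1):
    for c0 in (0,90,180,-90):
      kin.C0=c0
      def f(p):
        o=[]
        for j,x,e in d:
            a,b=fk(j,p,s4,s6);o+=list((a-x)*10)+list((R.from_euler('xyz',e,degrees=True).inv()*b).as_rotvec())
        return o
      s=least_squares(f,[.6,.46,.1,.09,.25,-.16]);
      if s.cost<1: print(s4,s6,c0,s.cost,np.round(s.x,4),np.round(s.fun[-6:],3))
E
```

```text
-1 -1 90 2.951581271223615e-05 [ 5.998e-01  4.640e-01 -3.000e-04  1.919e-01  3.554e-01 -1.553e-01] [-0.001 -0.001  0.001 -0.     0.     0.001]
```

```bash
sed -i 's/^S4,S6=1,1/S4,S6=-1,-1/; s/^C0=0/C0=90\nPAR=[.5998,.4640,-.0003,.1919,.3554,-.1553]/' kin.py
cat > pour.py <<'E'
from kin import *
B=np.array([.499,-.172])
def pose(yaw,t,lz,off=.025):
    a=np.radians(t);y=np.radians(yaw);xs=np.array([np.cos(y),np.sin(y)])
    h=off+.075*np.cos(a)-.004*np.sin(a)
    return np.r_[B+h*xs,lz+.075*np.sin(a)+.004*np.cos(a)],R.from_euler('xyz',[180,0,yaw],degrees=True)*R.from_euler('y',t,degrees=True)
lz=lambda t:np.interp(t,[0,15,45],[.115,.1,.09])
if __name__=='__main__':
  for yaw in range(-110,120,15):
    q=np.array([2,11,-25,0,-54,60.8+(-27-yaw)*-1.]);ok=True;tr=[]
    for t in range(0,49,3):
        q2,e=ik(*pose(yaw,t,lz(t)),q,PAR);st=np.abs(q2-q).max();q=q2
        m=min((q-LIM[:,0]).min(),(LIM[:,1]-q).min());tr.append((round(m,1),round(st),e>1e-3))
    print(yaw,'minmargin',min(x[0] for x in tr),'maxstep/3deg',max(x[1] for x in tr[1:]),'fail',sum(x[2] for x in tr),np.round(q,0))
E
python3 pour.py
```

```text
-110 minmargin 16.3 maxstep/3deg 5 fail 0 [ 15.  23. -42.  42. -65. -68.]
-95 minmargin 7.3 maxstep/3deg 6 fail 0 [ 14.  19. -51.  57. -57. -67.]
-80 minmargin -0.6 maxstep/3deg 7 fail 0 [  7.  15. -59.  79. -49. -68.]
-65 minmargin -14.8 maxstep/3deg 11 fail 0 [ -9.  11. -64. 110. -41. -71.]
-50 minmargin -54.4 maxstep/3deg 19 fail 0 [-30.   9. -62. 150. -30. -77.]
-35 minmargin -114.1 maxstep/3deg 47 fail 6 [ -40.    7.  -44.  206.   -9. -112.]
-20 minmargin -169.2 maxstep/3deg 51 fail 8 [ -21.    6.  -31.  265.   -0. -174.]
-5 minmargin -2.5 maxstep/3deg 14 fail 7 [ -2.   6. -37. -41.   2. 130.]
10 minmargin -0.2 maxstep/3deg 12 fail 0 [-21.   8. -27. -64. -25. 174.]
25 minmargin -12.4 maxstep/3deg 8 fail 0 [-26.  11. -23. -63. -40. 186.]
40 minmargin -20.8 maxstep/3deg 6 fail 0 [-28.  15. -19. -60. -53. 194.]
55 minmargin -27.9 maxstep/3deg 5 fail 0 [-28.  19. -14. -55. -64. 202.]
70 minmargin -34.5 maxstep/3deg 5 fail 0 [-26.  22.  -9. -50. -74. 208.]
85 minmargin -41.3 maxstep/3deg 5 fail 0 [-24.  26.  -5. -45. -82. 215.]
100 minmargin -48.6 maxstep/3deg 5 fail 0 [-21.  29.  -2. -40. -89. 222.]
115 minmargin -56.4 maxstep/3deg 5 fail 0 [-17.  31.   1. -34. -95. 230.]
```

```bash
python3 -m pendant '[[[-0.17,0.03,0.26,0,-0.5,0,1],[-0.15,0.02,0.27,0,-0.5,0,1],[-0.15,0.03,0.27,0,-0.51,0,1],[-0.14,0.03,0.27,0,-0.5,0,1],[-0.13,0.02,0.28,0,-0.5,0,1],[-0.12,0.03,0.29,0,-0.5,0,1],[-0.11,0.03,0.29,0,-0.5,0,1],[-0.1,0.02,0.29,0,-0.51,0,1]]]' 30 >/dev/null;  python3 -m pendant '[[[-0.08,0.03,0.3,0,-0.5,0,1],[-0.08,0.02,0.3,0,-0.5,0,1],[-0.07,0.03,0.3,0,-0.5,0,1],[-0.06,0.03,0.3,0,-0.51,0,1],[-0.04,0.02,0.31,0,-0.5,0,1],[-0.04,0.03,0.31,0,-0.5,0,1],[-0.02,0.03,0.3,0,-0.5,0,1],[-0.01,0.02,0.31,0,-0.5,0,1]]]' 30 >/dev/null; python3 go.py .5262 .2064 .034 -27 0 8
```

```text
t 12.15 tcp [0.5268 0.2059 0.0999] rpy [-179.98    0.2   -26.98] w 0.0876 F [ 0.9 -0.6 -0.9] j [ 41.   18.5 -23.9  -0.3 -47.6  22.2]
call 0 max 0.42
   [0.0, 0.0, 0.41, 0.0, 0.01, 0.0]
   [-0.01, 0.0, 0.41, 0.0, 0.0, 0.0]
   [0.0, 0.0, 0.42, 0.0, 0.01, 0.0]
   [0.0, 0.0, 0.41, 0.0, 0.0, 0.0]
   [-0.01, -0.01, 0.41, 0.0, 0.01, 0.0]
   [0.0, 0.0, 0.41, 0.0, 0.01, 0.0]
   [-0.01, 0.0, 0.41, 0.0, 0.0, 0.0]
   [0.0, 0.0, 0.42, -0.01, 0.01, 0.0]
```

```bash
python3 -m pendant '[[[0,0,0.45,0,0,0,1],[0,0,0.45,0,0,0,1],[0,0,0.45,0,0,0,1],[0,0,0.45,0,0,0,1],[-0.01,0,0.45,0,0.01,0,1],[-0.01,0,0.45,0,0.01,0,1],[-0.01,0,0.4,0,0.01,0,1],[0,0,0.25,0,0.01,0,0.5]]]' 20 >/dev/null;  python3 -m pendant '[[[0,0,0,0,0,0,0],[0,0,0,0,0,0,-1],[0,0,0,0,0,0,-1],[0,0,0,0,0,0,-1],[0,0,0,0,0,0,-1],[0,0,0,0,0,0,-1],[0,0,0,0,0,0,-1],[0,0,0,0,0,0,-1]]]' 20; python3 go.py .5262 .2064 .034 -27 0 8|head -1
```

```text
time_s: 13.75
tcp_pos: [0.5264, 0.2063, 0.0335]
eef_rot: [-180.0, -0.1, -27.0]
contact_force: [-0.9, 0.4, 4.5]
gripper_width: 0.05
gripper_force: 20.0
t 13.75 tcp [0.5264 0.2063 0.0335] rpy [-1.7997e+02 -6.0000e-02 -2.6980e+01] w 0.05 F [-0.9  0.4  4.5] j [ 41.3  23.5 -27.6   0.1 -38.8  21.7]
```

```bash
python3 -m pendant '[[[0,0,-0.2,0,0,0,-1],[0,0,-0.4,0,0,0,-1],[0,0,-0.7,0,0,0,-1],[0,0,-0.9,0,0,0,-1],[0,0,-0.9,0,0,0,-1],[0,0,-0.9,0,0,0,-1],[0,0,-0.7,0,0,0,-1],[0,0,-0.4,0,0,0,-1]]]' 25; python3 - <<'E'
from go import *
from pour import pose
c=cap('side');cv2.imwrite('pics/s2.png',cv2.convertScaleAbs(cv2.resize(c['frame'][110:245,160:340],(800,600)),alpha=.8))
P=cloud(c).reshape(-1,3)
m=P[(np.hypot(P[:,0]-.499,P[:,1]+.172)<.09)&(P[:,2]>.062)&(P[:,2]<.078)]
print('bowl rim',cv2.minEnclosingCircle(m[:,:2].astype(np.float32)))
p,q=cur()
a,b=pose(-105,0,.13);print(a)
show(plan(p,q,[(a,b,32)]))
E
```

```text
time_s: 14.55
tcp_pos: [0.5262, 0.2063, 0.1367]
eef_rot: [-179.9, -0.1, -27.0]
contact_force: [1.2, 0.3, -2.8]
gripper_width: 0.0501
gripper_force: 25.0
bowl rim ((0.4978243112564087, -0.17480571568012238), 0.06376978754997253)
t 14.6 tcp [0.5266 0.2065 0.1374] rpy [-1.7987e+02 -1.1000e-01 -2.6980e+01] w 0.05 F [ 0.2  1.1 -0.5] j [ 41.3  15.9 -21.9   0.1 -52.   21.7]
[ 0.4731181  -0.26859258  0.134     ]
call 0 max 0.7
   [0.26, 0.7, 0.0, 0.0, 0.0, 0.61]
   [0.29, 0.69, 0.01, 0.0, 0.0, 0.61]
   [0.32, 0.67, 0.0, 0.0, 0.0, 0.61]
   [0.35, 0.66, 0.01, -0.01, 0.0, 0.61]
   [0.38, 0.65, 0.0, 0.0, 0.0, 0.61]
   [0.4, 0.62, 0.01, 0.0, 0.0, 0.61]
   [0.44, 0.61, 0.0, 0.0, 0.0, 0.61]
   [0.45, 0.6, 0.01, 0.0, 0.0, 0.61]
call 1 max 0.63
   [0.48, 0.57, 0.0, 0.0, 0.0, 0.61]
   [0.51, 0.55, 0.0, 0.0, 0.0, 0.61]
   [0.53, 0.53, 0.01, -0.01, 0.0, 0.6]
   [0.54, 0.5, 0.0, 0.0, 0.0, 0.61]
   [0.57, 0.49, 0.01, 0.0, 0.0, 0.61]
   [0.6, 0.45, 0.0, 0.0, 0.0, 0.61]
   [0.6, 0.44, 0.01, 0.0, 0.0, 0.61]
   [0.63, 0.4, 0.0, 0.0, 0.0, 0.61]
call 2 max 0.73
   [0.65, 0.38, 0.01, 0.0, 0.0, 0.61]
   [0.66, 0.35, 0.0, -0.01, 0.0, 0.61]
   [0.67, 0.32, 0.01, 0.0, 0.0, 0.61]
   [0.69, 0.3, 0.01, 0.0, 0.0, 0.61]
   [0.69, 0.26, 0.0, 0.0, 0.0, 0.61]
   [0.71, 0.23, 0.01, 0.0, 0.0, 0.61]
   [0.72, 0.21, 0.0, 0.0, 0.0, 0.61]
   [0.73, 0.17, 0.01, 0.0, 0.0, 0.61]
call 3 max 0.75
   [0.73, 0.14, 0.0, -0.01, 0.0, 0.61]
   [0.74, 0.11, 0.01, 0.0, 0.0, 0.61]
   [0.74, 0.08, 0.0, 0.0, 0.0, 0.61]
   [0.75, 0.05, 0.01, 0.0, 0.0, 0.61]
   [0.75, 0.01, 0.0, 0.0, 0.0, 0.61]
   [0.74, -0.01, 0.01, 0.0, 0.0, 0.61]
   [0.75, -0.05, 0.0, 0.0, 0.0, 0.61]
   [0.74, -0.08, 0.01, -0.01, 0.0, 0.6]
```

View pics/s2.png

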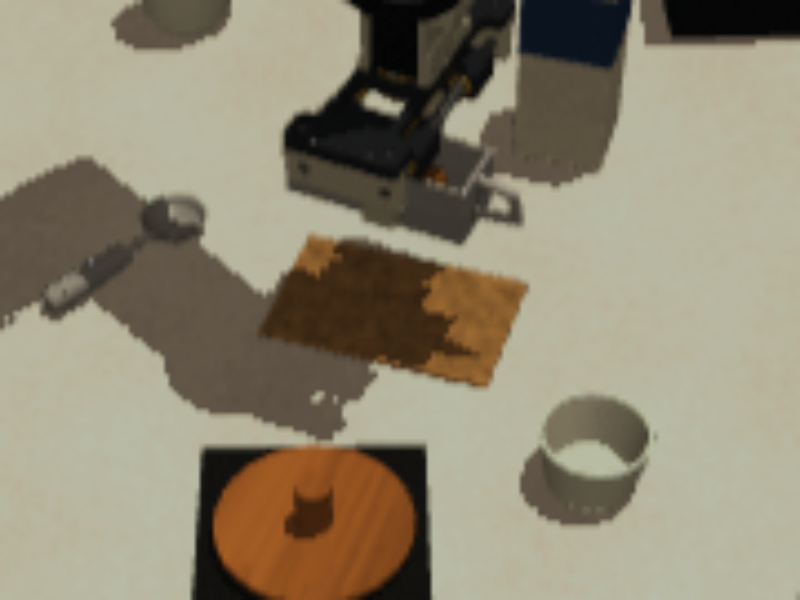

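```bash
python3 -m pendant '[[[0.1,0.3,0,0,0,0.3,-1],[0.29,0.69,0,0,0,0.61,-1],[0.32,0.67,0,0,0,0.61,-1],[0.35,0.66,0,0,0,0.61,-1],[0.38,0.65,0,0,0,0.61,-1],[0.4,0.62,0,0,0,0.61,-1],[0.44,0.61,0,0,0,0.61,-1],[0.45,0.6,0,0,0,0.61,-1]]]' 25 >/dev/null
python3 -m pendant '[[[0.48,0.57,0,0,0,0.61,-1],[0.51,0.55,0,0,0,0.61,-1],[0.53,0.53,0,0,0,0.61,-1],[0.54,0.5,0,0,0,0.61,-1],[0.57,0.49,0,0,0,0.61,-1],[0.6,0.45,0,0,0,0.61,-1],[0.6,0.44,0,0,0,0.61,-1],[0.63,0.4,0,0,0,0.61,-1]]]' 25 >/dev/null
python3 -m pendant '[[[0.65,0.38,0,0,0,0.61,-1],[0.66,0.35,0,0,0,0.61,-1],[0.67,0.32,0,0,0,0.61,-1],[0.69,0.3,0,0,0,0.61,-1],[0.69,0.26,0,0,0,0.61,-1],[0.71,0.23,0,0,0,0.61,-1],[0.72,0.21,0,0,0,0.61,-1],[0.5,0.1,0,0,0,0.5,-1]]]' 25 | head -3
python3 - <<'E'
from go import *
from pour import pose
p,q=cur()
a,b=pose(-105,0,.13)
show(plan(p,q,[(a,b,16)]))
E
```

```text
time_s: 17.0
tcp_pos: [0.4943, -0.139, 0.1352]
eef_rot: [-180.0, -0.0, -84.1]
t 17.0 tcp [ 0.4943 -0.139   0.1352] rpy [-1.7997e+02 -2.0000e-02 -8.4090e+01] w 0.0498 F [-0.   0.1 -2.2] j [  6.2  11.5 -28.3   0.  -50.1  -0.4]
call 0 max 0.41
   [0.4, 0.11, 0.0, 0.0, 0.0, 0.33]
   [0.39, 0.1, 0.01, 0.0, 0.0, 0.32]
   [0.4, 0.09, 0.0, 0.0, 0.0, 0.33]
   [0.41, 0.08, 0.01, 0.0, 0.0, 0.33]
   [0.4, 0.07, 0.0, 0.0, 0.0, 0.32]
   [0.41, 0.06, 0.0, 0.0, 0.0, 0.33]
   [0.4, 0.05, 0.01, 0.0, 0.0, 0.33]
   [0.41, 0.04, 0.0, 0.0, 0.0, 0.32]
call 1 max 0.41
   [0.41, 0.04, 0.0, 0.0, 0.0, 0.33]
   [0.41, 0.02, 0.01, 0.0, 0.0, 0.33]
   [0.41, 0.02, 0.0, -0.01, 0.0, 0.32]
   [0.41, 0.0, 0.01, 0.0, 0.0, 0.33]
   [0.41, 0.0, 0.0, 0.0, 0.0, 0.33]
   [0.41, -0.01, 0.0, 0.0, 0.0, 0.32]
   [0.41, -0.03, 0.01, 0.0, 0.0, 0.33]
   [0.41, -0.03, 0.0, 0.0, 0.0, 0.33]
```

```bash
python3 -m pendant '[[[0.79,0.21,0,0,0,0.65,-1],[0.81,0.17,0,0,0,0.65,-1],[0.81,0.14,0,0,0,0.65,-1],[0.81,0.1,0,0,0,0.65,-1],[0.82,0.06,0,0,0,0.65,-1],[0.82,0.02,0,0,0,0.65,-1],[0.82,-0.02,0,0,0,0.65,-1],[0.82,-0.06,0.03,0,0,0.65,-1]]]' 25 >/dev/null
python3 - <<'E'
from go import *
from pour import pose
from kin import ik,PAR,LIM
p,q=cur()
c=cap('top');cv2.imwrite('pics/t3.png',cv2.convertScaleAbs(cv2.resize(c['frame'][150:285,260:440],(800,600)),alpha=1.4))
wps=[]
import pour; pour.B=np.array([.499,-.173])
for t,n in((0,1),(15,7),(30,8),(45,8)):
    wps.append((*pose(-105,t,{0:.125,15:.105,30:.095,45:.09}[t]),n))
show(plan(p,q,wps))
j=r.get_state()['joints']
for t in range(0,49,6):
    j,e=ik(*pose(-105,t,np.interp(t,[0,15,30,45],[.125,.105,.095,.09])),j,PAR); print(t,np.round(j,0),e<1e-3)
E
```

```text
t 17.8 tcp [ 0.4752 -0.2686  0.1347] rpy [-1.7995e+02 -1.0000e-02 -1.0486e+02] w 0.0498 F [-1.4  0.4 -2.1] j [ -8.9  14.4 -24.4   0.  -51.1  -6. ]
call 0 max 0.54
   [0.07, 0.09, 0.28, -0.01, 0.0, 0.04]
   [-0.03, 0.0, 0.01, 0.0, 0.54, 0.0]
   [-0.02, 0.0, 0.0, 0.0, 0.53, 0.0]
   [-0.03, 0.0, 0.0, 0.0, 0.54, 0.0]
   [-0.02, 0.0, 0.01, 0.0, 0.53, 0.0]
   [-0.03, 0.0, 0.0, 0.0, 0.54, 0.0]
   [-0.02, 0.0, 0.0, 0.0, 0.53, 0.0]
   [-0.03, 0.0, 0.0, 0.0, 0.54, 0.0]
call 1 max 0.47
   [-0.04, 0.0, -0.06, 0.0, 0.47, 0.0]
   [-0.03, 0.0, -0.06, 0.0, 0.47, 0.0]
   [-0.04, 0.0, -0.06, 0.0, 0.47, 0.0]
   [-0.03, 0.0, -0.07, 0.0, 0.46, 0.0]
   [-0.03, 0.0, -0.06, 0.0, 0.47, 0.0]
   [-0.03, 0.0, -0.07, 0.0, 0.47, 0.0]
   [-0.03, 0.0, -0.06, 0.0, 0.47, 0.0]
   [-0.02, 0.0, -0.07, 0.0, 0.47, 0.0]
call 2 max 0.47
   [-0.04, 0.0, -0.09, 0.0, 0.47, 0.0]
   [-0.03, 0.0, -0.1, 0.0, 0.47, 0.0]
   [-0.03, 0.0, -0.09, 0.0, 0.47, 0.0]
   [-0.03, 0.0, -0.1, 0.0, 0.46, 0.0]
   [-0.03, 0.0, -0.1, 0.0, 0.47, 0.0]
   [-0.02, 0.0, -0.1, 0.0, 0.47, 0.0]
   [-0.02, 0.0, -0.1, 0.0, 0.47, 0.0]
   [-0.02, 0.0, -0.1, 0.0, 0.47, 0.0]
0 [ -9.  15. -25.   0. -50.  -6.] True
6 [ -5.  14. -29.   8. -48. -15.] True
12 [ -1.  14. -34.  16. -47. -25.] True
18 [  2.  14. -37.  24. -47. -35.] True
24 [  5.  15. -40.  31. -48. -43.] True
30 [  7.  16. -42.  37. -51. -51.] True
36 [ 10.  17. -44.  41. -54. -57.] True
42 [ 13.  19. -45.  44. -58. -63.] True
48 [ 15.  22. -45.  47. -62. -67.] True
```

View pics/t3.png

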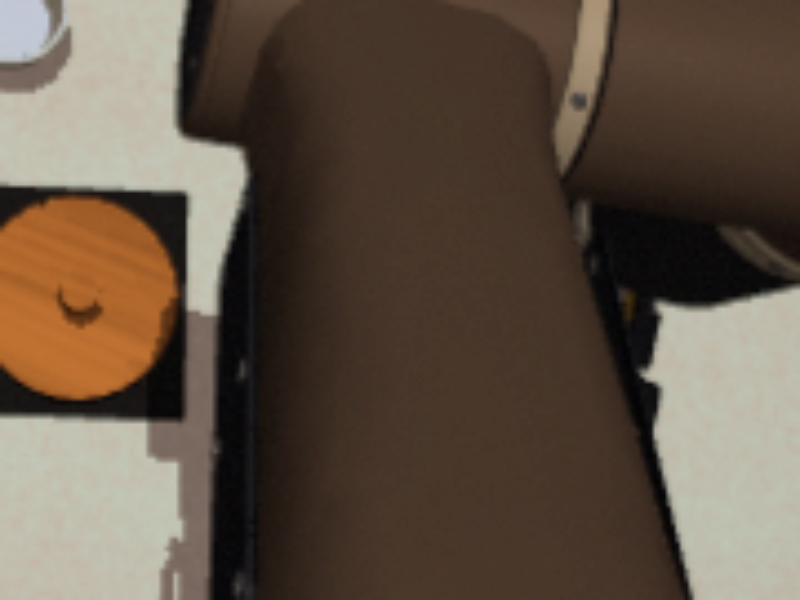

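```bash
python3 -m pendant '[[[0.07,0.09,0.28,0,0,0.04,-1],[-0.03,0,0,0,0.54,0,-1],[-0.02,0,0,0,0.53,0,-1],[-0.03,0,0,0,0.54,0,-1],[-0.02,0,0,0,0.53,0,-1],[-0.03,0,0,0,0.54,0,-1],[-0.02,0,0,0,0.53,0,-1],[-0.03,0,0,0,0.54,0,-1]]]' 25 >/dev/null
python3 - <<'E'
from go import *
import pour; pour.B=np.array([.499,-.173]);pose=pour.pose
p,q=cur()
print(pose(-105,15,.105)[0])
c=cap('side');cv2.imwrite('pics/s3.png',cv2.convertScaleAbs(cv2.resize(c['frame'][200:335,180:360],(800,600)),alpha=.9))
show(plan(p,q,[(*pose(-105,t,z),n) for t,z,n in((30,.095,8),(45,.09,8))]))
E
```

```text
t 18.65 tcp [ 0.4741 -0.2644  0.1283] rpy [-179.96  -15.07 -104.79] w 0.0499 F [ 0.3 -0.  -2. ] j [  0.6  14.  -35.8  20.4 -46.2 -30.3]
[ 0.47404747 -0.2661241   0.12827513]
call 0 max 0.47
   [-0.03, 0.0, -0.06, 0.0, 0.47, 0.01]
   [-0.03, -0.01, -0.06, -0.01, 0.46, 0.0]
   [-0.02, 0.0, -0.05, 0.0, 0.47, 0.01]
   [-0.02, 0.0, -0.06, -0.01, 0.47, 0.0]
   [-0.02, 0.0, -0.06, 0.0, 0.46, 0.01]
   [-0.02, -0.01, -0.07, 0.0, 0.47, 0.01]
   [-0.02, 0.0, -0.06, -0.01, 0.47, 0.0]
   [-0.01, 0.0, -0.06, 0.0, 0.46, 0.01]
call 1 max 0.47
   [-0.04, 0.0, -0.09, 0.0, 0.47, 0.0]
   [-0.03, 0.0, -0.1, 0.0, 0.47, 0.0]
   [-0.04, 0.0, -0.09, 0.0, 0.47, 0.0]
   [-0.03, 0.0, -0.1, 0.0, 0.47, 0.0]
   [-0.02, 0.0, -0.1, 0.0, 0.47, 0.0]
   [-0.02, 0.0, -0.1, 0.0, 0.46, 0.0]
   [-0.02, 0.0, -0.1, 0.0, 0.47, 0.0]
   [-0.02, 0.0, -0.09, 0.0, 0.47, 0.0]
```

View pics/s3.png

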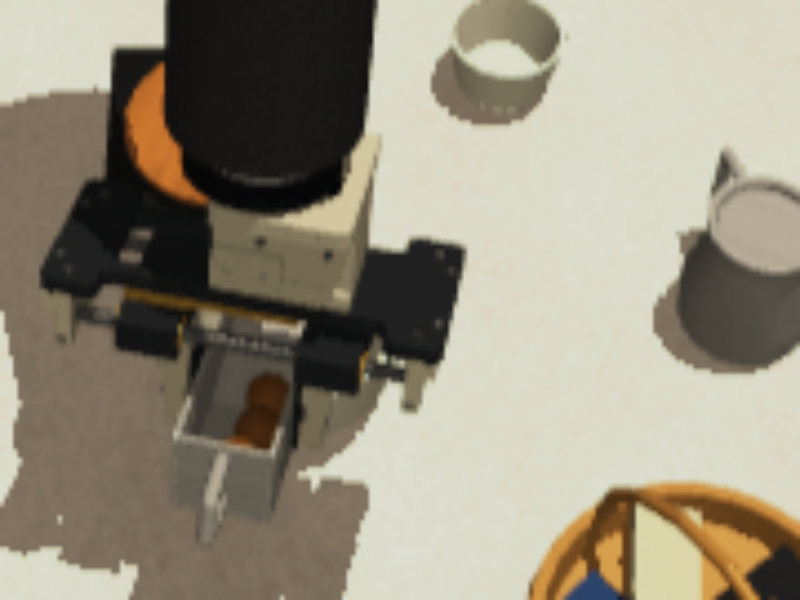

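```bash
python3 - <<'E'
from h import *
c=load('side');K=c['camera_matrix'];E=c['extrinsics']
for p in ((.4615,-.312,.158),):
    q=E@[*p,1];d=-q[2];print('expected px',K[0,2]+K[0,0]*q[0]/d,K[1,2]-K[1,1]*q[1]/d)
print('seen',180+231/4.444,200+445/4.444, world(c,232,300),world(c,232,301))
E
python3 -m pendant '[[[-0.03,0,-0.06,0,0.47,0,-1],[-0.03,0,-0.06,0,0.47,0,-1],[-0.02,0,-0.05,0,0.47,0,-1],[-0.02,0,-0.06,0,0.47,0,-1],[-0.02,0,-0.06,0,0.47,0,-1],[-0.02,0,-0.07,0,0.47,0,-1],[-0.02,0,-0.06,0,0.47,0,-1],[-0.01,0,-0.06,0,0.47,0,-1]]]' 25 >/dev/null
python3 - <<'E'
from go import *
import pour; pour.B=np.array([.499,-.173]);pose=pour.pose
p,q=cur()
print(pose(-105,30,.095)[0])
show(plan(p,q,[(*pose(-105,t,z),n) for t,z,n in((45,.09,8),)]))
E
```

```text
expected px 230.23737573136876 300.0262072826344
seen 231.98019801980197 300.13501350135016 [ 0.46522113 -0.31250963  0.15875038] [ 0.46514215 -0.31333919  0.15608204]
t 19.5 tcp [ 0.4759 -0.2581  0.1361] rpy [-179.97  -30.05 -104.82] w 0.0501 F [-0.5  0.8 -1.8] j [  7.5  15.8 -42.5  36.9 -50.5 -50.9]
[ 0.47623637 -0.25795502  0.1359641 ]
call 0 max 0.47
   [-0.04, 0.0, -0.09, 0.0, 0.47, 0.0]
   [-0.04, 0.0, -0.1, -0.01, 0.46, 0.01]
   [-0.03, -0.01, -0.09, 0.0, 0.47, 0.0]
   [-0.03, 0.0, -0.1, -0.01, 0.47, 0.01]
   [-0.03, 0.0, -0.1, 0.0, 0.47, 0.0]
   [-0.02, 0.0, -0.1, -0.01, 0.46, 0.01]
   [-0.02, -0.01, -0.1, 0.0, 0.47, 0.0]
   [-0.02, 0.0, -0.1, -0.01, 0.47, 0.01]
```

Geometry agrees within 4 mm. On to 45 degrees, hold, and look.

```bash
python3 -m pendant '[[[-0.04,0,-0.09,0,0.47,0,-1],[-0.04,0,-0.1,0,0.47,0,-1],[-0.03,0,-0.09,0,0.47,0,-1],[-0.03,0,-0.1,0,0.47,0,-1],[-0.03,0,-0.1,0,0.47,0,-1],[-0.02,0,-0.1,0,0.47,0,-1],[-0.02,0,-0.1,0,0.47,0,-1],[-0.02,0,-0.1,0,0.47,0,-1]]]' 25 >/dev/null
python3 -m pendant '[[[0,0,0,0,0.1,0,-1],[0,0,0,0,0,0,-1],[0,0,0,0,0,0,-1],[0,0,0,0,0,0,-1],[0,0,0,0,0,0,-1],[0,0,0,0,0,0,-1],[0,0,0,0,0,0,-1],[0,0,0,0,0,0,-1]]]' 25 >/dev/null
python3 - <<'E'
from go import *
import pour; pour.B=np.array([.499,-.173]);pose=pour.pose
p,q=cur();print(pose(-105,45,.09)[0])
c=cap('side');cv2.imwrite('pics/s4.png',cv2.convertScaleAbs(cv2.resize(c['frame'][200:335,180:360],(800,600)),alpha=.9))
show(plan(p,q,[(*pose(-105,t,z),n) for t,z,n in((22,.12,6),(0,.14,6),)])[:8])
a=np.r_[.4943,-.139,.137];show(plan(*pose(-105,0,.14),[(a,rot(-84.1,0),8)]))
E
```

```text
t 21.1 tcp [ 0.4792 -0.2459  0.1462] rpy [-179.94  -45.48 -104.88] w 0.0498 F [-0.4  0.8 -1.8] j [ 14.1  20.6 -45.2  46.  -60.1 -65.6]
[ 0.47953562 -0.24564205  0.14586144]
call 0 max 0.98
   [0.14, 0.0, 0.07, -0.01, -0.98, 0.0]
   [0.14, 0.0, 0.06, 0.0, -0.98, 0.01]
   [0.14, 0.0, 0.06, -0.01, -0.98, 0.0]
   [0.15, -0.01, 0.04, 0.0, -0.97, 0.01]
   [0.15, 0.0, 0.03, -0.01, -0.98, 0.0]
   [0.15, 0.0, 0.02, 0.0, -0.98, 0.01]
   [0.03, 0.0, 0.08, 0.0, -0.92, 0.0]
   [0.03, 0.0, 0.08, 0.0, -0.91, 0.0]
call 0 max 0.83
   [-0.82, 0.08, 0.04, 0.0, 0.0, -0.65]
   [-0.83, 0.05, 0.05, 0.0, 0.0, -0.66]
   [-0.83, 0.01, 0.04, 0.0, 0.0, -0.65]
   [-0.82, -0.03, 0.05, 0.0, 0.0, -0.65]
   [-0.83, -0.07, 0.04, 0.0, 0.0, -0.66]
   [-0.82, -0.1, 0.04, 0.0, 0.0, -0.65]
   [-0.81, -0.15, 0.05, 0.0, 0.0, -0.65]
   [-0.81, -0.17, 0.04, 0.0, 0.0, -0.66]
```

View pics/s4.png

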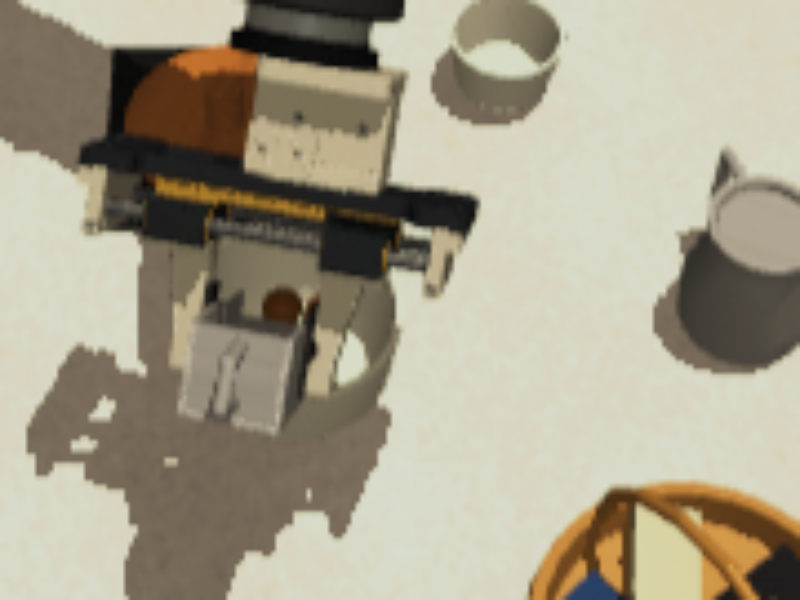

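```bash
python3 - <<'E'
from h import *
c=load('side');P=cloud(c);h=cv2.cvtColor(c['frame'],cv2.COLOR_BGR2HSV)
m=(h[...,1]>120)&(h[...,0]<25)&(h[...,2]>20);m[:255]=0;m[285:]=0;m[:,:225]=0;m[:,265:]=0
n,l,s,ce=cv2.connectedComponentsWithStats(m.astype(np.uint8))
for i in range(1,n):
    if s[i,4]>3: print(ce[i],s[i,4],np.round(np.median(P[l==i],0),4))
print(world(c,243,267),world(c,243,269))
E
```

```text
[243.16363636 268.52727273] 55 [ 0.4923 -0.1463  0.0254]
[249.85714286 267.85714286] 7 [ 0.5079 -0.1474  0.0298]
[ 0.49231301 -0.14456154  0.0301809 ] [ 0.49220311 -0.14682761  0.02438943]
```

```bash
python3 -m pendant '[[[0.14,0,0.07,0,-0.98,0,-1],[0.14,0,0.06,0,-0.98,0,-1],[0.14,0,0.06,0,-0.98,0,-1],[0.15,0,0.04,0,-0.97,0,-1],[0.15,0,0.03,0,-0.98,0,-1],[0.15,0,0.02,0,-0.98,0,-1],[0.03,0,0.08,0,-0.92,0,-1],[0.03,0,0.08,0,-0.92,0,-1]]]' 25 >/dev/null
python3 - <<'E'
from go import *
import pour; pour.B=np.array([.499,-.173]);pose=pour.pose
p,q=cur()
c=cap('side');cv2.imwrite('pics/s5.png',cv2.convertScaleAbs(cv2.resize(c['frame'][200:335,180:360],(600,450)),alpha=.9))
a=np.r_[.48,-.20,.148];b=np.r_[.5264,.2063,.12]
show(plan(p,q,[(*pose(-105,0,.14),4),(a,rot(-97,0),4),(b,rot(-27,0),28),(np.r_[b[:2],.1],rot(-27,0),4)]))
E
```

```text
t 21.95 tcp [ 0.4739 -0.265   0.1494] rpy [-179.95  -14.5  -104.84] w 0.0498 F [ 0.  -0.1 -1.5] j [  0.3  12.5 -33.7  18.6 -49.2 -28.1]
call 0 max 0.91
   [0.04, -0.01, 0.08, 0.0, -0.91, 0.01]
   [0.04, 0.0, 0.08, -0.01, -0.9, 0.01]
   [0.05, -0.01, 0.07, 0.0, -0.91, 0.01]
   [0.06, 0.0, 0.07, -0.01, -0.91, 0.01]
   [-0.86, 0.14, -0.05, 0.0, 0.0, -0.5]
   [-0.87, 0.11, -0.05, 0.0, 0.0, -0.5]
   [-0.87, 0.08, -0.05, 0.0, 0.0, -0.5]
   [-0.88, 0.05, -0.05, 0.0, 0.01, -0.5]
call 1 max 0.73
   [-0.73, 0.01, 0.05, 0.0, 0.0, -0.62]
   [-0.73, -0.03, 0.05, 0.0, 0.0, -0.63]
   [-0.73, -0.06, 0.05, 0.0, 0.0, -0.62]
   [-0.72, -0.09, 0.05, 0.0, 0.0, -0.63]
   [-0.72, -0.12, 0.05, 0.0, 0.0, -0.62]
   [-0.72, -0.15, 0.05, 0.0, 0.0, -0.63]
   [-0.7, -0.18, 0.05, 0.0, 0.0, -0.62]
   [-0.7, -0.21, 0.05, 0.0, 0.0, -0.63]
call 2 max 0.69
   [-0.69, -0.25, 0.05, 0.0, 0.0, -0.62]
   [-0.68, -0.27, 0.05, 0.0, 0.0, -0.63]
   [-0.66, -0.3, 0.05, 0.0, 0.0, -0.62]
   [-0.65, -0.34, 0.05, 0.0, 0.0, -0.63]
   [-0.64, -0.36, 0.05, 0.0, 0.0, -0.62]
   [-0.62, -0.38, 0.05, 0.0, 0.0, -0.63]
   [-0.6, -0.42, 0.05, 0.0, 0.0, -0.62]
   [-0.58, -0.43, 0.05, 0.0, 0.0, -0.63]
call 3 max 0.63
   [-0.57, -0.47, 0.05, 0.0, 0.0, -0.62]
   [-0.54, -0.49, 0.05, 0.0, 0.0, -0.63]
   [-0.52, -0.51, 0.05, 0.0, 0.0, -0.62]
   [-0.5, -0.53, 0.05, 0.0, 0.0, -0.63]
   [-0.47, -0.56, 0.05, 0.0, 0.0, -0.62]
   [-0.45, -0.57, 0.05, 0.0, 0.0, -0.63]
   [-0.42, -0.6, 0.05, 0.0, 0.0, -0.62]
   [-0.4, -0.61, 0.05, 0.0, 0.0, -0.63]
call 4 max 0.68
   [-0.37, -0.63, 0.05, 0.0, 0.0, -0.62]
   [-0.35, -0.64, 0.05, 0.0, 0.0, -0.63]
   [-0.31, -0.66, 0.05, 0.0, 0.0, -0.62]
   [-0.28, -0.68, 0.05, 0.01, 0.0, -0.63]
   [0.0, 0.0, 0.25, 0.0, 0.0, 0.0]
   [0.0, 0.0, 0.25, 0.0, 0.0, 0.0]
   [0.0, 0.0, 0.25, 0.0, 0.0, 0.0]
   [0.0, 0.0, 0.25, 0.0, 0.0, 0.0]
```

View pics/s5.png

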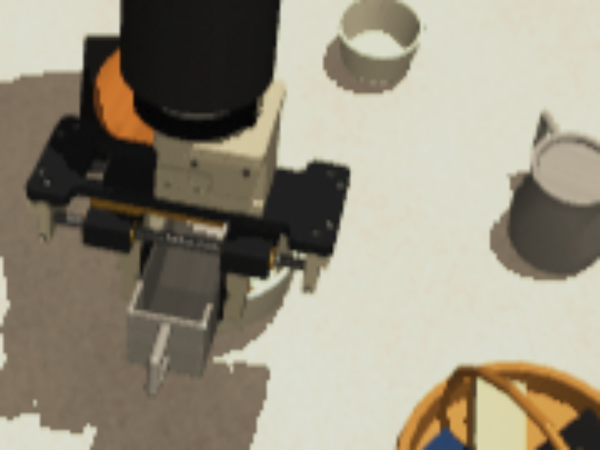

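```bash
python3 -m pendant '[[[0.04,0,0.08,0,-0.91,0,-1],[0.04,0,0.08,0,-0.91,0,-1],[0.05,0,0.07,0,-0.91,0,-1],[0.06,0,0.07,0,-0.91,0,-1],[-0.86,0.14,-0.05,0,0,-0.5,-1],[-0.87,0.11,-0.05,0,0,-0.5,-1],[-0.87,0.08,-0.05,0,0,-0.5,-1],[-0.88,0.05,-0.05,0,0,-0.5,-1]]]' 25 >/dev/null
python3 -m pendant '[[[-0.73,0.01,0.05,0,0,-0.62,-1],[-0.73,-0.03,0.05,0,0,-0.63,-1],[-0.73,-0.06,0.05,0,0,-0.62,-1],[-0.72,-0.09,0.05,0,0,-0.63,-1],[-0.72,-0.12,0.05,0,0,-0.62,-1],[-0.72,-0.15,0.05,0,0,-0.63,-1],[-0.7,-0.18,0.05,0,0,-0.62,-1],[-0.7,-0.21,0.05,0,0,-0.63,-1]]]' 25 >/dev/null
python3 -m pendant '[[[-0.69,-0.25,0.05,0,0,-0.62,-1],[-0.68,-0.27,0.05,0,0,-0.63,-1],[-0.66,-0.3,0.05,0,0,-0.62,-1],[-0.65,-0.34,0.05,0,0,-0.63,-1],[-0.64,-0.36,0.05,0,0,-0.62,-1],[-0.62,-0.38,0.05,0,0,-0.63,-1],[-0.6,-0.42,0.05,0,0,-0.62,-1],[-0.58,-0.43,0.05,0,0,-0.63,-1]]]' 25 >/dev/null
python3 -m pendant '[[[-0.57,-0.47,0.05,0,0,-0.62,-1],[-0.54,-0.49,0.05,0,0,-0.63,-1],[-0.52,-0.51,0.05,0,0,-0.62,-1],[-0.5,-0.53,0.05,0,0,-0.63,-1],[-0.47,-0.56,0.05,0,0,-0.62,-1],[-0.45,-0.57,0.05,0,0,-0.63,-1],[-0.42,-0.6,0.05,0,0,-0.62,-1],[-0.4,-0.61,0.05,0,0,-0.63,-1]]]' 25 >/dev/null
python3 -m pendant '[[[-0.37,-0.63,0.05,0,0,-0.62,-1],[-0.35,-0.64,0.05,0,0,-0.63,-1],[-0.31,-0.66,0.05,0,0,-0.62,-1],[-0.28,-0.68,0.05,0,0,-0.63,-1],[0,0,0.25,0,0,0,-1],[0,0,0.25,0,0,0,-1],[0,0,0.25,0,0,0,-1],[0,0,0,0,0,0,-1]]]' 25 >/dev/null
python3 go.py .5264 .2063 .0345 -27 0 8
python3 - <<'E'
from h import *
a=cap('top');b=cap('side')
A=cv2.resize(a['frame'][150:250,285:405],(400,333));B=cv2.resize(b['frame'][110:310,180:420],(400,333))
cv2.imwrite('pics/ab.png',cv2.convertScaleAbs(np.hstack([cv2.convertScaleAbs(A,alpha=1.5),B])))
E
```

```text
t 26.0 tcp [0.5245 0.2057 0.1031] rpy [179.83  -0.   -26.88] w 0.0499 F [-0.5  0.6 -2. ] j [ 41.4  18.1 -24.1   0.1 -47.9  21.7]
call 0 max 0.43
   [0.01, -0.01, 0.43, 0.01, 0.0, 0.0]
   [0.01, -0.01, 0.43, 0.0, 0.0, 0.01]
   [0.01, -0.01, 0.43, 0.01, 0.0, 0.0]
   [0.01, -0.01, 0.42, 0.0, 0.0, 0.01]
   [0.0, -0.01, 0.43, 0.01, 0.0, 0.0]
   [0.01, -0.01, 0.43, 0.0, 0.0, 0.0]
   [0.01, -0.01, 0.43, 0.01, 0.0, 0.01]
   [0.01, -0.01, 0.43, 0.0, 0.0, 0.0]
```

View pics/ab.png

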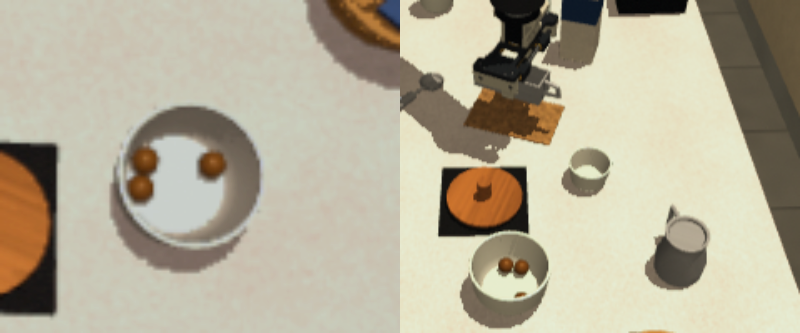

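```bash
python3 -m pendant '[[[0.01,-0.01,0.5,0.01,0,0,-1],[0.01,-0.01,0.5,0.01,0,0,-1],[0.01,-0.01,0.5,0.01,0,0,-1],[0.01,-0.01,0.5,0.01,0,0,-1],[0.01,-0.01,0.5,0,0,0,-1],[0.01,-0.01,0.5,0,0,0,-1],[0.01,-0.01,0.3,0,0,0,-1],[0.01,0,0.12,0,0,0,-1]]]' 25
python3 go.py .5264 .2063 .0338 -27 0 8 | head -3
```

```text
time_s: 26.9
tcp_pos: [0.5269, 0.2068, 0.0347]
eef_rot: [-180.0, -0.0, -26.8]
contact_force: [-0.3, -0.7, -1.7]
gripper_width: 0.0499
gripper_force: 25.0
t 26.9 tcp [0.5269 0.2068 0.0347] rpy [-1.7999e+02 -3.0000e-02 -2.6840e+01] w 0.0499 F [-0.3 -0.7 -1.7] j [ 41.2  23.5 -27.4   0.  -39.1  21.9]
call 0 max 0.01
   [0.0, 0.0, 0.01, 0.0, 0.0, 0.01]
```

```bash
python3 -m pendant '[[[0,0,0.05,0,0,0,-1],[0,0,0,0,0,0,-1],[0,0,0,0,0,0,0],[0,0,0,0,0,0,0.5],[0,0,0,0,0,0,1],[0,0,0,0,0,0,1],[0,0,0,0,0,0,1],[0,0,0,0,0,0,1]]]' 25
python3 -m pendant '[[[0,0,-0.3,0,0,0,1],[0,0,-0.5,0,0,0,1],[0,0,-1,0,0,0,1],[0,0,-1,0,0,0,1],[0,0,-1,0,0,0,1],[0,0,-1,0,0,0,1],[0,0,-0.3,0,0,0,1],[0,0,0,0,0,0,1]]]' 25
python3 - <<'E'
from go import *
c=cap('side');P=cloud(c).reshape(-1,3)
def circ(cx,cy,R,z0,z1):
    m=P[(np.hypot(P[:,0]-cx,P[:,1]-cy)<R)&(P[:,2]>z0)&(P[:,2]<z1)];return np.round([*cv2.minEnclosingCircle(m[:,:2].astype(np.float32))[0],cv2.minEnclosingCircle(m[:,:2].astype(np.float32))[1],np.median(m[:,2])],4)
print('knob',circ(.461,.002,.03,.04,.065),'rim',circ(.499,-.172,.09,.062,.078))
m=P[(np.hypot(P[:,0]-.527,P[:,1]-.207)<.1)&(P[:,2]>.02)&(P[:,2]<.06)];print('scoop z',np.percentile(m[:,2],[50,95,100]),cv2.minAreaRect(m[:,:2].astype(np.float32)))
p,q=cur();show(plan(p,q,[([.4606,.002,.12],rot(-27,0),16)])[:2])
E
```

```text
time_s: 27.7
tcp_pos: [0.5272, 0.207, 0.0348]
eef_rot: [-179.9, -0.1, -26.8]
contact_force: [0.9, 0.7, 0.5]
gripper_width: 0.0843
gripper_force: 0.0
time_s: 28.5
tcp_pos: [0.5276, 0.2074, 0.1382]
eef_rot: [-179.8, -0.1, -26.8]
contact_force: [0.4, 0.7, -0.3]
gripper_width: 0.0878
gripper_force: 0.0
knob [0.4593 0.0013 0.0141 0.0529] rim [ 0.4987 -0.1752  0.0629  0.0686]
scoop z [0.03410927 0.04821041 0.05235681] ((0.5300139784812927, 0.203882098197937), (0.05549626052379608, 0.16276457905769348), 63.50643539428711)
t 28.55 tcp [0.527  0.207  0.1371] rpy [-1.7986e+02 -7.0000e-02 -2.6840e+01] w 0.088 F [-0.5 -0.5 -1.2] j [ 41.3  16.  -21.8   0.  -52.   21.9]
call 0 max 0.67
   [0.1, 0.67, 0.05, 0.0, 0.0, 0.0]
   [0.11, 0.66, 0.05, 0.0, 0.0, 0.01]
```

```bash
for i in 1 2; do python3 -m pendant '[[[0.1,0.67,0.05,0,0,0,1],[0.1,0.67,0.05,0,0,0,1],[0.11,0.67,0.05,0,0,0,1],[0.11,0.67,0.05,0,0,0,1],[0.1,0.67,0.05,0,0,0,1],[0.11,0.67,0.05,0,0,0,1],[0.11,0.67,0.05,0,0,0,1],[0.1,0.67,0.05,0,0,0,1]]]' 30 >/dev/null; done; python3 go.py .4606 .0018 .046 -27 0 8
```

```text
t 30.15 tcp [ 0.46   -0.0006  0.1204] rpy [-1.7992e+02 -6.0000e-02 -2.6830e+01] w 0.0875 F [ 0.3 -0.3  1.2] j [ 24.6   7.7 -35.7  -0.  -46.5  38.6]
call 0 max 0.47
   [0.0, -0.01, 0.46, 0.0, 0.0, 0.01]
   [-0.01, -0.02, 0.47, -0.01, 0.0, 0.0]
   [0.0, -0.01, 0.46, 0.0, -0.01, 0.01]
   [0.0, -0.02, 0.47, 0.0, 0.0, 0.0]
   [-0.01, -0.01, 0.46, 0.0, 0.0, 0.01]
   [0.0, -0.02, 0.47, -0.01, 0.0, 0.0]
   [0.0, -0.01, 0.46, 0.0, 0.0, 0.01]
   [-0.01, -0.02, 0.47, 0.0, 0.0, 0.0]
```

```bash
python3 -m pendant '[[[0,-0.02,0.5,0,0,0,1],[0,-0.02,0.5,0,0,0,1],[0,-0.01,0.5,0,0,0,1],[0,-0.02,0.5,0,0,0,1],[0,-0.01,0.5,0,0,0,1],[0,-0.02,0.5,0,0,0,0.5],[0,-0.01,0.4,0,0,0,0.2],[0,-0.02,0.3,0,0,0,0]]]' 30; python3 -m pendant '[[[0,0,0,0,0,0,-1],[0,0,0,0,0,0,-1],[0,0,0,0,0,0,-1],[0,0,0,0,0,0,-1],[0,0,0,0,0,0,-1],[0,0,0,0,0,0,-1],[0,0,0,0,0,0,-1],[0,0,0,0,0,0,-1]]]' 30
python3 -m pendant '[[[0,0,-0.2,0,0,0,-1],[0,0,-0.5,0,0,0,-1],[0,0,-1,0,0,0,-1],[0,0,-1,0,0,0,-1],[0,0,-1,0,0,0,-1],[0,0,-1,0,0,0,-1],[0,0,-1,0,0,0,-1],[0,0,-0.3,0,0,0,-1]]]' 30; python3 go.py .4988 -.172 .155 -27 0 8
```

```text
time_s: 30.95
tcp_pos: [0.4614, 0.0029, 0.0455]
eef_rot: [-180.0, -0.0, -26.8]
contact_force: [-0.1, 0.2, 0.0]
gripper_width: 0.0691
gripper_force: 0.0
time_s: 31.75
tcp_pos: [0.4616, 0.0028, 0.0467]
eef_rot: [-179.9, -0.1, -26.8]
contact_force: [-2.2, -0.8, 5.2]
gripper_width: 0.0228
gripper_force: 30.0
time_s: 32.55
tcp_pos: [0.4624, 0.0031, 0.1689]
eef_rot: [-179.8, -0.2, -26.8]
contact_force: [-0.3, 0.8, -2.0]
gripper_width: 0.0226
gripper_force: 30.0
t 32.55 tcp [0.4624 0.0031 0.1689] rpy [-179.76   -0.21  -26.82] w 0.0226 F [-0.3  0.8 -2. ] j [ 24.9   4.3 -32.    0.  -53.5  38.3]
call 0 max 0.88
   [0.7, 0.87, 0.09, -0.01, -0.01, 0.01]
   [0.69, 0.88, 0.08, -0.01, 0.0, 0.0]
   [0.7, 0.87, 0.09, 0.0, -0.01, 0.01]
   [0.7, 0.87, 0.08, -0.01, -0.01, 0.0]
   [0.7, 0.88, 0.09, -0.01, 0.0, 0.01]
   [0.7, 0.87, 0.09, -0.01, -0.01, 0.0]
   [0.69, 0.87, 0.08, 0.0, -0.01, 0.01]
   [0.7, 0.88, 0.09, -0.01, 0.0, 0.01]
```

```bash
python3 -m pendant '[[[0.7,0.87,0.09,-0.01,-0.01,0.01,-1],[0.7,0.87,0.08,-0.01,0,0,-1],[0.7,0.87,0.09,0,-0.01,0.01,-1],[0.7,0.87,0.08,-0.01,-0.01,0,-1],[0.7,0.88,0.09,-0.01,0,0.01,-1],[0.7,0.87,0.09,-0.01,-0.01,0,-1],[0.69,0.87,0.08,0,-0.01,0.01,-1],[0.7,0.88,0.09,-0.01,0,0.01,-1]]]' 30 >/dev/null
python3 - <<'E'
from go import *
from scipy.optimize import least_squares
p,q=cur()
c=cap('side');P=cloud(c);h=cv2.cvtColor(c['frame'],cv2.COLOR_BGR2HSV)
Q=P.reshape(-1,3);z=p[2]-.042+.014;print('flange top expected',z)
m=(np.hypot(Q[:,0]-p[0],Q[:,1]-p[1])<.09)&(h[...,1].ravel()>140)&(np.abs(Q[:,2]-z)<.008)
f=Q[m];print(len(f),np.median(f[:,2]),cv2.minEnclosingCircle(f[:,:2].astype(np.float32)))
b=Q[(np.hypot(Q[:,0]-.499,Q[:,1]+.173)<.09)&(Q[:,2]>.062)&(Q[:,2]<.078)]
print(len(b),cv2.minEnclosingCircle(b[:,:2].astype(np.float32)))
show(plan(p,q,[([.4988,-.172,.104],rot(-27,0),8)]))
cv2.imwrite('pics/s6.png',cv2.resize(c['frame'][200:335,180:360],(800,600)))
E
```

```text
t 33.35 tcp [ 0.4976 -0.1731  0.152 ] rpy [179.83   0.2  -27.05] w 0.0227 F [-0.1 -0.1 -1.6] j [  2.2  11.7 -25.4   0.1 -53.1  60.7]
flange top expected 0.12397317705397388
900 0.12298788059672444 ((0.49747344851493835, -0.17621448636054993), 0.0647362694144249)
182 ((0.4982774257659912, -0.17764534056186676), 0.06152685731649399)
call 0 max 0.3
   [0.0, -0.01, 0.3, 0.01, 0.01, 0.0]
   [0.01, -0.01, 0.3, 0.0, 0.0, 0.0]
   [0.0, -0.01, 0.3, 0.01, 0.01, 0.0]
   [0.01, -0.01, 0.3, 0.0, 0.01, -0.01]
   [0.0, -0.01, 0.3, 0.01, 0.0, 0.0]
   [0.01, -0.01, 0.3, 0.0, 0.01, 0.0]
   [0.0, -0.01, 0.3, 0.01, 0.0, 0.0]
   [0.0, -0.01, 0.3, 0.0, 0.01, 0.0]
```

View pics/s6.png

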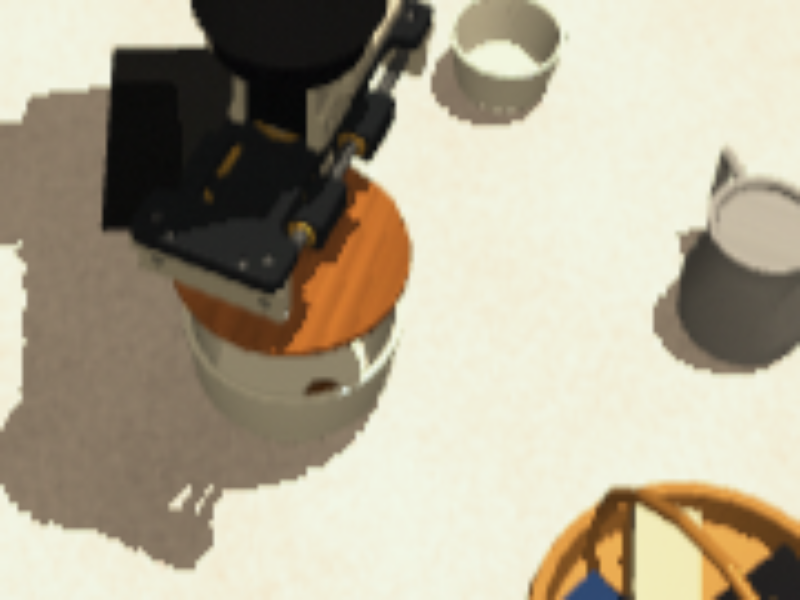

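```bash
python3 -m pendant '[[[0,0,0.3,0.01,0.01,0,-1],[0.01,0,0.4,0,0,0,-1],[0,0,0.4,0.01,0.01,0,-1],[0.01,0,0.4,0,0.01,0,-1],[0,0,0.3,0.01,0,0,-1],[0.01,0,0.2,0,0.01,0,-1],[0,0,0.2,0.01,0,0,-1],[0,0,0.15,0,0,0,-1]]]' 30; python3 go.py .4988 -.172 .104 -27 0 8 | head -3
```

```text
time_s: 34.2
tcp_pos: [0.4984, -0.1725, 0.1053]
eef_rot: [-180.0, -0.0, -27.0]
contact_force: [-0.3, 0.3, -1.9]
gripper_width: 0.023
gripper_force: 30.0
t 34.2 tcp [ 0.4984 -0.1725  0.1053] rpy [-1.800e+02 -2.000e-02 -2.702e+01] w 0.023 F [-0.3  0.3 -1.9] j [  2.2  14.9 -28.6   0.  -46.5  60.7]
call 0 max 0.01
   [0.0, 0.0, 0.01, 0.0, 0.0, 0.0]
```

```bash
python3 -m pendant '[[[0,0,0.05,0,0,0,-1],[0,0,0,0,0,0,-1],[0,0,0,0,0,0,-0.4],[0,0,0,0,0,0,0],[0,0,0,0,0,0,0.5],[0,0,0,0,0,0,1],[0,0,0,0,0,0,1],[0,0,0,0,0,0,1]]]' 30; python3 -m pendant '[[[0,0,-0.3,0,0,0,1],[0,0,-0.6,0,0,0,1],[0,0,-1,0,0,0,1],[0,0,-1,0,0,0,1],[0,0,-1,0,0,0,1],[0,0,-1,0,0,0,1],[0,0,-1,0,0,0,1],[0,0,-1,0,0,0,1]]]' 30;  python3 -m pendant '[[[-0.8,-0.8,-0.3,0,0,0,1],[-0.8,-0.8,-0.3,0,0,0,1],[-0.8,-0.8,-0.3,0,0,0,1],[-0.8,-0.8,-0.3,0,0,0,1],[-0.8,-0.8,0,0,0,0,1],[-0.8,-0.8,0,0,0,0,1],[-0.4,-0.4,0,0,0,0,1],[0,0,0,0,0,0,1]]]' 30 | head -2
python3 - <<'E'
from h import *
for n in('side','top'):
    c=cap(n);P=cloud(c).reshape(-1,3);Z=P[:,2]
    d=np.hypot(P[:,0]-.4986,P[:,1]+.1734)
    f=P[(d<.08)&(d>.02)&(Z>.07)&(Z<.085)];k=P[(d<.03)&(Z>.1)&(Z<.12)]
    A=np.c_[f[:,:2],np.ones(len(f))];print(n,'flange',cv2.minEnclosingCircle(f[:,:2].astype(np.float32)),np.median(f[:,2]),'slope',np.linalg.lstsq(A,f[:,2],rcond=None)[0][:2],'knob',cv2.minEnclosingCircle(k[:,:2].astype(np.float32)),np.percentile(k[:,2],90))
A=cv2.resize(load('top')['frame'],(400,300));B=cv2.resize(load('side')['frame'],(400,300))
cv2.imwrite('pics/fin.png',np.hstack([cv2.convertScaleAbs(A,alpha=1.5),B]))
E
```

```text
time_s: 35.0
tcp_pos: [0.4984, -0.1727, 0.1046]
eef_rot: [180.0, -0.0, -27.0]
contact_force: [0.4, 0.5, -0.0]
gripper_width: 0.0609
gripper_force: 0.0
time_s: 35.8
tcp_pos: [0.4983, -0.1727, 0.2447]
eef_rot: [-180.0, -0.1, -27.0]
contact_force: [0.7, 0.1, -0.6]
gripper_width: 0.0878
gripper_force: 0.0
time_s: 36.6
tcp_pos: [0.4528, -0.0319, 0.2676]
side flange ((0.497283011674881, -0.1730019599199295), 0.06679344177246094) 0.07650511226291562 slope [-0.00335821  0.00181886] knob ((0.4970748722553253, -0.17362986505031586), 0.012905385345220566) 0.11380209369788423Traceback (most recent call last):
  File "<stdin>", line 6, in <module>
    return _quantile_unchecked(
        a, q, axis, out, overwrite_input, method, keepdims, weights)
    return _ureduce(a,
                    func=_quantile_ureduce_func,
    ...<5 lines>...
                    overwrite_input=overwrite_input,
                    method=method)
    r = func(a, **kwargs)
    result = _quantile(arr,
                       quantiles=q,
    ...<2 lines>...
                       out=out,
                       weights=wgt)
    slices_having_nans = np.isnan(arr[-1, ...])
                                  ~~~^^^^^^^^^
IndexError: index -1 is out of bounds for axis 0 with size 0
```

```bash
python3 -c "
from plant import r
print(r.close_job())"
```

```text
the job is handed in; nothing more can be done
None
```

The job is handed in after about 37 s of the 72 s allowed: all three chocolates are in the bowl, the scoop is back level on its cork mat, and the lid measured level and seated on the bowl.

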